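# Hang the peg basket by its hook from the airer's ring

### The arm

A 7-joint arm with a two-finger parallel gripper is mounted at the origin on the work surface. World frame = base frame: x ahead of the robot, y to its left, z up, the work surface at z = 0. Lengths are in m, angles in rad, forces in N, time in s.
With the tool pointing down it reaches from about 0.4 to 0.875 m from the base axis. Payload 19.3 kg.
Tool frame: the origin (TCP) lies at the very end of the fingers, on their centre line; the grasp point (between the pads) lies 19 mm behind it; z points along the fingers, y is the direction in which the jaws open and shut (so a half turn about z gives the same grasp; the last joint's range is limited). The gripper opens to 85 mm and grips with 20 to 120 N. Pads are 22 mm wide; open, the fingers measure 114 mm over their backs; the gripper's body (76 mm by 85 mm) begins 54 mm behind the grasp point. The pads swing forward as they close: fully open they stand 13 mm farther back than shut.
Start: joints at [1.217, 0.521, -0.036, 1.599, 0.021, 1.021, -0.113], TCP at [0.175, -0.6, 0.208] pointing down, gripper open.
Joint ranges: [-2.91, 2.91], [-0.3, 2.13], [-1.5, 1.42], [0.17, 2.43], [-1.26, 4.41], [0.16, 1.93], [-2.52, 2.52]. Speed limits (rad/s): [1.89, 1.89, 2.39, 2.39, 3.01, 3.01, 3.01].

### API

Orientations are given as [roll, pitch, yaw] about the fixed x, y, z axes, in that order (R = Rz(yaw) Ry(pitch) Rx(roll)).
In Python, from workcell import bot gives the robot as it stands.
- The arm moves only by the tool apply_moves, never from a script. Its argument "commands" is a list of rows, each an object with "travel": the shift along the tool's x, y, z in m, a list of three; "twist": the turn, a rotation vector about the tool's x, y, z in degrees, a list of three; "claw": the finger opening in m, from 0 to 0.0854. A call has 1 to 10 rows; each row is the pose to reach, as a shift and turn from the pose commanded when the call began, along the tool's axes at that moment; what a row does not reach only later rows make up. A row lasts 1/10 s, in which the tool goes at most 50 mm and 8.59 degrees, less where a joint would pass 70% of its speed; a pose out of reach is approached as far as the arm can. A call with a gripper value outside its range is refused whole. The fingers move at their own pace and stop on an object; "force" is the grip in N (left out, the last holds). Time passes only in rows, so rows that repeat a pose let the fingers close. It gives the time, the measured TCP pose, the force and the opening at its end, in the units of the state.
- bot.observe(): the state, without advancing time (a new reading comes with each control period).
- bot.grab_frame(name): name is "scene" or "side" or "wrist"; returns a dict with "frame" (384x512x3 uint8, blue, green, red), "fx", "fy", "cx", "cy" (pixels), "pose" (4x4, takes a point from camera to world coordinates); the wrist camera has in their place "tool_from_camera" (4x4, takes a point from camera to tool coordinates, whose origin is the TCP and whose axes are the flange's). Camera axes: x right, y up, looking along -z (the intrinsics and any distortion apply to the point x, -y, -z); pixel columns grow to the right and rows downward; lengths in m; the calibration is good to about 2 mm. The wrist camera is an equidistant fisheye: a pixel r from the principal point sees the ray r / f radians off the axis. A picture is of the moment at which its call begins: read the wrist's pose just before it. There is no depth.
- bot.job_done(): hands the job in, once; it reports no verdict.
The state is a dict: "clock": time; "qpos": joint angles; "qd": joint speeds; "joint_efforts": joint torques, N m; "position": TCP position; "tool_rot": TCP orientation; "force": force on the tool from outside, world axes, zero at the start; "moment": the same for the moment, N m; "grip_width": finger opening in m.
Only numpy, scipy, OpenCV 4.12 (cv2) and the standard library are available. Lean on these libraries where they do the work, as an engineer would, in place of code of your own. Each camera call takes 0.05 s, during which the arm holds its last target.

### The job

Hang the peg basket up off the worktop: feed its curled hook through the snug ring at the end of the airer's swing arm, working it round along its curve, until the basket hangs upright from the top of the hook. Go by feel and be gentle: the ring should never bear much more than the basket's own weight (8 N at the very most) and the arm should not be shoved round. Let the ring take the basket's weight while you still hold it, for a moment, and only then let go; leave everything else where it is.

Things in the scene. Friction and masses are not known exactly. Their poses are not given: they have to be found in the camera images.
- basket: White open peg basket with wooden pegs, 110 x 150 x 70 mm (x, y, height), 0.29 to 0.55 kg, weight about centred. Origin: centre of its underside; z up. A T-shaped grip stands at the middle of its back edge (x = -58 mm); a curled hook springs forward (+x) from that grip and arches over the basket's middle, in the plane y = 0.
- grip (a point): Middle of the cross-bar of the basket's T-shaped grip, at (-58, 0, 226) mm in the basket's frame, axes as the basket's. The cross-bar is 14 mm thick (x), 70 mm wide (y) and 20 mm high, its top at z = 236 mm, free all round, on a flat upright 8 mm thick (x) and 16 mm wide. The basket's weight lies 58 mm ahead of it, so held there it sags nose-down in the jaws, by 0.5 to 3 degrees.
- hook_centre (a point): Centre of the hook's arc, (0, 0, 141) mm in the basket's frame; axes as the basket's. The hook is a stiff round bar 10 mm thick, bent to a centre-line radius of 42 mm about this point in the x-z plane: from the back (-x) side, where a short shank joins it to the grip at z = 123 mm, over the top, to the tip on the +x side, 35 degrees above level with this point.
- hook_top (a point): Highest point of the hook on the bar's centre line, (0, 0, 183) mm in the basket's frame; axes as the basket's.
- hook_tip (a point): Rounded free end of the hook (centre of its 10 mm rounding), at (34.4, 0, 165.1) mm in the basket's frame; axes as the basket's. Here the bar points steeply down, so the hook is open below.
- ring (a point): Centre of the closed steel ring at the end of the airer's swing arm: hole 14 mm across, round bar 7 mm thick (outside 28 mm), standing upright, 230 mm above the worktop. x is the axis through the hole and points away from the robot's side; y lies along the arm towards the post; z up.
- airer_arm: Level swing arm of the steel airer, a 10 mm rod, 150 mm from the post's axis (its origin) along -y to the ring's centre. It turns on the post but stiffly (0.35 N m, some 2.5 N at the ring). The post is 20 mm thick, 275 mm high, on a fixed foot 120 mm across; a second, plain arm is parked lower on the far side.
- detergent: Bystander: white bottle, 84 mm across, 220 mm high; origin at its underside.
- stain_jar: Bystander: low grey screw-top tub, 72 mm across, 70 mm high; origin at its underside.
- dosing_cup: Bystander: white open cup, 68 mm across, 60 mm high; origin at its underside.
- brush: Bystander: wooden scrubbing brush, 150 x 50 x 40 mm, lying on its bristles; origin under its middle.
- peg_a: Bystander: loose wooden clothes peg, 72 x 9 x 12 mm, lying.
- peg_b: Bystander: loose wooden clothes peg, 72 x 9 x 12 mm, lying.
- iron: Bystander: electric iron standing on its sole, 240 x 100 x 140 mm; origin under its middle.
Not all that is in view belongs to the job. What is shaped like the basket but red is not meant.

How it is judged:
By the outcome, as a careful person would: the job done as asked, in the order asked, and still so for the second after the job is handed in, with the robot touching nothing.
It also fails if it takes over 72 s, if anything falls off the work surface, if the arm or the gripper's body presses on something with over 40 N, if the wrist force passes 120 N, or if a joint passes its speed limit or range.

## Working session

There is one attempt and no reset: what is moved stays moved. The work goes in short steps, Python scripts to look and compute and a tool call to move; the robot and the scene stay as the last step left them, time stands still between calls to the robot, and variables do not carry over. Pictures are saved under pics/ and viewed, and the job is handed in when it is done.

Besides the shell and the picture viewer there is one more tool, called by a JSON object that holds its "api" and its "payload". apply_moves: Moves the arm, as the interface text tells. Its arguments: {"type":"object","properties":{"commands":{"type":"array"},"force":{"type":"number"}},"required":["commands"]}

```bash
ls; mkdir -p pics
python3 - <<'E'
from workcell import bot
import cv2,numpy as np
s=bot.observe()
print({k:np.round(v,3).tolist() for k,v in s.items()})
for n in ["scene","side","wrist"]:
    f=bot.grab_frame(n)
    cv2.imwrite(f"pics/{n}0.png",f["frame"])
    print(n,{k:(np.round(v,4).tolist()) for k,v in f.items() if k!="frame"})
E
```

```text
pics
{'clock': 0.0, 'qpos': [1.217, 0.522, -0.036, 1.6, 0.021, 1.021, -0.113], 'qd': [0.001, -0.002, -0.001, 0.001, 0.0, -0.001, 0.0], 'joint_efforts': [-0.003, -92.713, 1.977, -36.993, 0.017, 0.008, 0.0], 'position': [0.175, -0.6, 0.207], 'tool_rot': [-3.14, 0.0, 0.284], 'force': [0.3, -0.577, -0.27], 'moment': [-0.028, -0.012, 0.011], 'grip_width': 0.085}
scene {'fx': 391.4223, 'fy': 391.4223, 'cx': 256.2362, 'cy': 189.1118, 'pose': [[-0.3568, -0.615, 0.7032, 1.2398], [0.934, -0.2509, 0.2544, 0.1226], [0.0199, 0.7475, 0.6639, 0.8308], [0.0, 0.0, 0.0, 1.0]]}
side {'fx': 499.2488, 'fy': 499.2488, 'cx': 253.0153, 'cy': 186.1339, 'pose': [[-0.9859, 0.0916, -0.1398, 0.3064], [-0.1672, -0.5604, 0.8112, 1.0296], [-0.004, 0.8231, 0.5679, 0.9613], [0.0, 0.0, 0.0, 1.0]]}
wrist {'fx': 297.3186, 'fy': 297.3186, 'cx': 257.3278, 'cy': 192.7064, 'tool_from_camera': [[-0.0009, 0.9477, 0.3191, 0.0824], [1.0, 0.0007, 0.0009, 0.0005], [0.0007, 0.3191, -0.9477, -0.1673], [0.0, 0.0, 0.0, 1.0]]}
```

View pics/scene0.png

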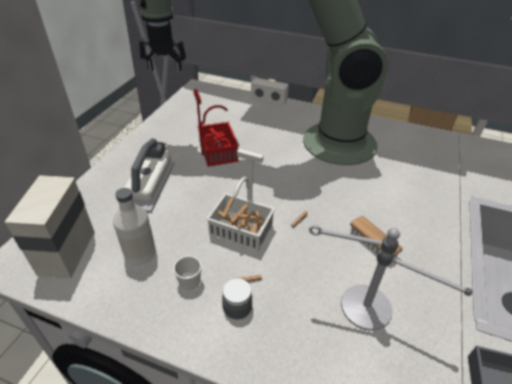

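View pics/side0.png

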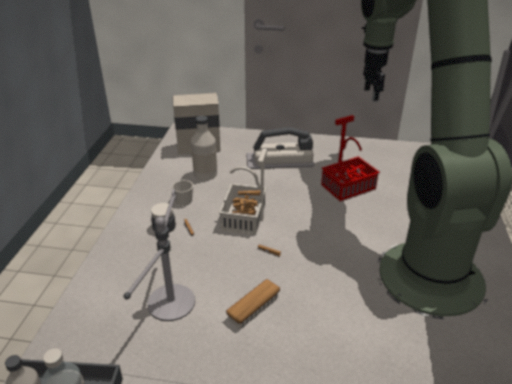

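View pics/wrist0.png

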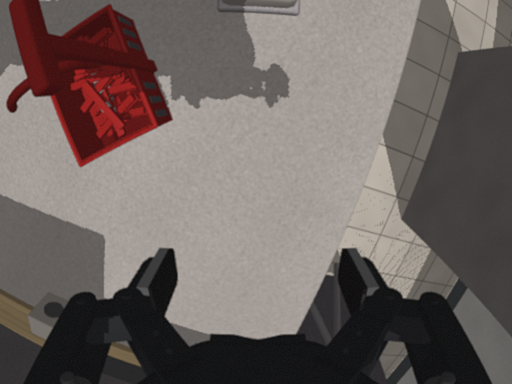

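Run:
```python
import cv2
a=cv2.imread("pics/scene0.png");b=cv2.imread("pics/side0.png")
cv2.imwrite("pics/c1.png",cv2.resize(a[140:260,195:345],None,fx=5,fy=5,interpolation=cv2.INTER_CUBIC))
cv2.imwrite("pics/c2.png",cv2.resize(b[140:320,110:290],None,fx=3.3,fy=3.3,interpolation=cv2.INTER_CUBIC))
```

```text
(no output)
```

View pics/c1.png

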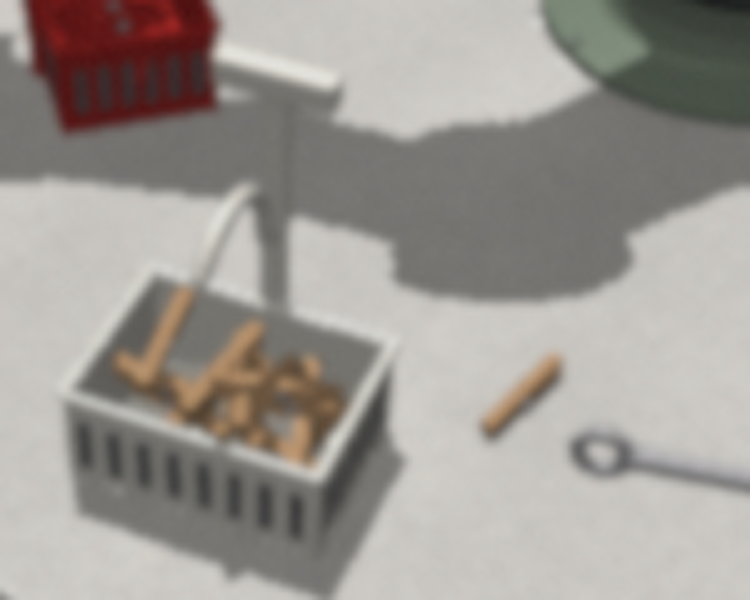

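View pics/c2.png

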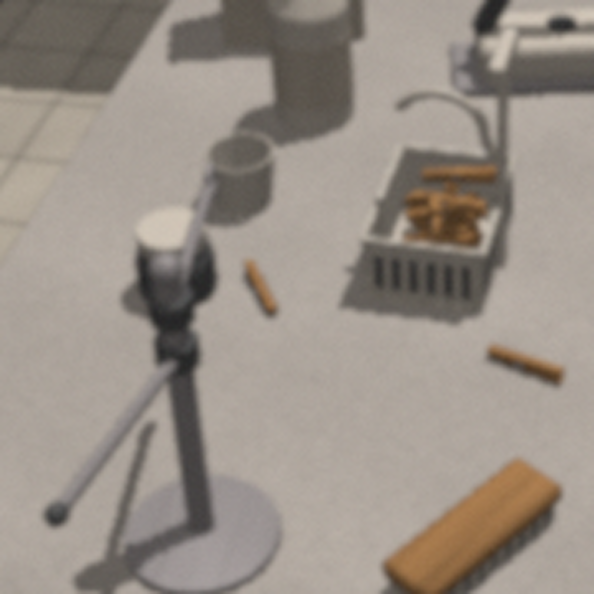

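```bash
cat > h.py <<'E'
import numpy as np,cv2
def ray(f,u,v):
    T=f["pose"]; d=T[:3,:3]@np.array([(u-f["cx"])/f["fx"],-(v-f["cy"])/f["fy"],-1.]); return T[:3,3],d/np.linalg.norm(d)
def onz(f,u,v,z):
    o,d=ray(f,u,v); return o+d*(z-o[2])/d[2]
def tri(r1,r2):
    A=[];b=[]
    for o,d in(r1,r2):
        P=np.eye(3)-np.outer(d,d);A.append(P);b.append(P@o)
    x=np.linalg.lstsq(np.vstack(A),np.hstack(b),rcond=None)[0]
    return x,[np.linalg.norm((np.eye(3)-np.outer(d,d))@(x-o)) for o,d in(r1,r2)]
def proj(f,p):
    T=np.linalg.inv(f["pose"]);q=T[:3,:3]@p+T[:3,3]; return f["cx"]+f["fx"]*q[0]/-q[2], f["cy"]-f["fy"]*q[1]/-q[2]
def R(r):
    from scipy.spatial.transform import Rotation as Ro
    return Ro.from_euler('xyz',r).as_matrix()
S=dict(fx=391.4223,fy=391.4223,cx=256.2362,cy=189.1118,pose=np.array([[-0.3568,-0.615,0.7032,1.2398],[0.934,-0.2509,0.2544,0.1226],[0.0199,0.7475,0.6639,0.8308],[0,0,0,1]]))
D=dict(fx=499.2488,fy=499.2488,cx=253.0153,cy=186.1339,pose=np.array([[-0.9859,0.0916,-0.1398,0.3064],[-0.1672,-0.5604,0.8112,1.0296],[-0.004,0.8231,0.5679,0.9613],[0,0,0,1]]))
def wproj(f,pos,rot,p):
    Rt=R(rot); q=Rt.T@(np.array(p)-pos); M=f["tool_from_camera"]; c=M[:3,:3].T@(q-M[:3,3])
    x,y,z=c[0],-c[1],-c[2]; th=np.arctan2(np.hypot(x,y),z); r=np.hypot(x,y)
    return f["cx"]+f["fx"]*th*x/r, f["cy"]+f["fy"]*th*y/r
def wray(f,pos,rot,u,v):
    x=(u-f["cx"])/f["fx"];y=(v-f["cy"])/f["fy"];th=np.hypot(x,y)
    d=np.array([np.sin(th)*x/th,-np.sin(th)*y/th,-np.cos(th)]); M=f["tool_from_camera"];Rt=R(rot)
    return pos+Rt@M[:3,3], Rt@M[:3,:3]@d
E
python3 - <<'E'
from h import *
np.set_printoptions(precision=4,suppress=True)
c=lambda u,v:(u/5+195,v/5+140)
d=lambda u,v:(u/3.3+110,v/3.3+140)
print("rim scene BL,FL,BR,FR")
for p in [(155,270),(68,395),(395,345),(322,480)]: print(onz(S,*c(*p),.07))
print("rim side");
for p in [(368,240),(487,256),(408,152),(510,165)]: print(onz(D,*d(*p),.07))
print("grip ends top(scene)",onz(S,*c(220,58),.236),onz(S,*c(338,85),.236))
print("ring",onz(S,*c(601,453),.23), tri(ray(S,*c(601,453)),ray(D,*d(212,180))))
print("post top",tri(ray(S,390,234),ray(D,163,240)))
print("foot",onz(S,366,308,.0),onz(D,171,302,0))
print("arm pt", onz(S,*c(745,487),.23), onz(S,350,238,.23))
for n,p,q in[("hook tip",None,(400,104))]: print(n,onz(D,*d(*q),.165))
print("hook top scene",onz(S,*c(240,190),.183))
E
```

```text
rim scene BL,FL,BR,FR
[ 0.4867 -0.242   0.07  ]
[ 0.5953 -0.2443  0.07  ]
[ 0.4929 -0.0937  0.07  ]
[ 0.6011 -0.0964  0.07  ]
rim side
[ 0.5937 -0.0939  0.07  ]
[ 0.4862 -0.0884  0.07  ]
[ 0.586  -0.2341  0.07  ]
[ 0.4869 -0.2285  0.07  ]
grip ends top(scene) [ 0.4913 -0.1979  0.236 ] [ 0.4897 -0.134   0.236 ]
ring [0.6783 0.0519 0.23  ] (array([0.6769, 0.0517, 0.2285]), [np.float64(5.6803243968435153e-05), np.float64(5.680324396836811e-05)])
post top (array([0.6447, 0.2076, 0.2295]), [np.float64(0.015028382757498277), np.float64(0.01502838275749849)])
foot [0.6613 0.2012 0.    ] [0.662  0.2009 0.    ]
arm pt [0.6744 0.1114 0.23  ] [0.6714 0.1231 0.23  ]
hook tip [ 0.5782 -0.172   0.165 ]
hook top scene [ 0.5263 -0.1725  0.183 ]
```

```bash
cat >> h.py <<'E'
from scipy.spatial.transform import Rotation as Ro
def move(pos,rot,tpos,trot):
    "tool-frame shift (m) and rotvec (deg) from pose to target"
    A=Ro.from_euler('xyz',rot);B=Ro.from_euler('xyz',trot)
    return A.inv().apply(np.array(tpos)-pos),np.degrees((A.inv()*B).as_rotvec())
E
python3 - <<'E'
from h import *
np.set_printoptions(precision=3,suppress=True)
for n,u,v,z in [("red grip",197,95,.236),("red rim",218,135,.07),("jar top",237,288,.07),("cup top",188,264,.06),("detergent top",123,194,.22),("detergent base",137,255,.0),("iron",150,178,.07),("peg_a",300,219,.01),("peg_b",250,279,.01),("brush",375,234,.04),("arm2",468,291,.15)]:
    print(n,onz(S,u,v,z))
for u,v in [(361,68)]:
    o,d=ray(S,u,v); print("shoulder z at x=.0",o+d*(-o[0])/d[0], o+d*(.1-o[0])/d[0])
from workcell import bot
s=bot.observe()
print(move(s["position"],s["tool_rot"],[.486,-.166,.36],[np.pi,0,np.radians(88.)]))
print(move(s["position"],s["tool_rot"],[.175,-.6,.36],s["tool_rot"]))
E
```

```text
red grip [ 0.267 -0.434  0.236]
red rim [ 0.221 -0.392  0.07 ]
jar top [ 0.767 -0.089  0.07 ]
cup top [ 0.742 -0.229  0.06 ]
detergent top [ 0.724 -0.389  0.22 ]
detergent base [ 0.727 -0.396  0.   ]
iron [ 0.507 -0.482  0.07 ]
peg_a [ 0.445 -0.027  0.01 ]
peg_b [ 0.694 -0.085  0.01 ]
brush [0.452 0.184 0.04 ]
arm2 [0.649 0.377 0.15 ]
shoulder z at x=.0 [0.    0.02  0.295] [0.1   0.028 0.338]
(array([ 0.42 , -0.329, -0.152]), array([ -0.046,  -0.027, -71.741]))
(array([ 0.   ,  0.   , -0.153]), array([0., 0., 0.]))
```

{"api": "apply_moves", "payload": {"commands": [{"travel":[0,0,-0.05],"twist":[0,0,0],"claw":0.085},{"travel":[0,0,-0.1],"twist":[0,0,0],"claw":0.085},{"travel":[0,0,-0.15],"twist":[0,0,0],"claw":0.085},{"travel":[0.06,-0.047,-0.15],"twist":[0,0,-8],"claw":0.085},{"travel":[0.1,-0.078,-0.15],"twist":[0,0,-16],"claw":0.085},{"travel":[0.14,-0.11,-0.15],"twist":[0,0,-24],"claw":0.085},{"travel":[0.18,-0.14,-0.15],"twist":[0,0,-32],"claw":0.085},{"travel":[0.22,-0.172,-0.15],"twist":[0,0,-40],"claw":0.085},{"travel":[0.26,-0.204,-0.15],"twist":[0,0,-48],"claw":0.085},{"travel":[0.3,-0.235,-0.15],"twist":[0,0,-56],"claw":0.085}]}}

```text
clock: 1.15
position: [0.3797, -0.3138, 0.3579]
tool_rot: [3.142, 0.0, 1.267]
force: [0.6, -1.1, 0.1]
grip_width: 0.0854
```

Run:
```python
from h import *
from workcell import bot
s=bot.observe()
print({k:np.round(v,4).tolist() for k,v in s.items()})
print(move(s["position"],s["tool_rot"],[.486,-.166,.36],[np.pi,0,np.radians(88.)]))
```

```text
{'clock': 1.15, 'qpos': [0.8809, 0.1877, -0.3678, 1.7076, 0.0709, 1.2591, 0.1932], 'qd': [-0.5567, -0.0598, -0.5213, 0.1015, 0.0734, -0.0138, 0.2985], 'joint_efforts': [8.0351, -63.5232, 1.7623, -40.2082, -0.2759, 0.3489, -0.8866], 'position': [0.3797, -0.3138, 0.3579], 'tool_rot': [3.1415, 0.0003, 1.2668], 'force': [0.6383, -1.1029, 0.0618], 'moment': [-0.008, -0.0959, 0.0279], 'grip_width': 0.0854}
(array([ 0.17281529,  0.05717846, -0.00216613]), array([ 2.35232576e-03,  1.73195208e-02, -1.54180721e+01]))
```

{"api": "apply_moves", "payload": {"commands": [{"travel":[0.045,0.015,-0.002],"twist":[0,0,-5],"claw":0.085},{"travel":[0.09,0.03,-0.002],"twist":[0,0,-10],"claw":0.085},{"travel":[0.135,0.045,-0.002],"twist":[0,0,-15.4],"claw":0.085},{"travel":[0.173,0.057,-0.002],"twist":[0,0,-15.4],"claw":0.085},{"travel":[0.173,0.057,-0.002],"twist":[0,0,-15.4],"claw":0.085}]}}

```text
clock: 1.65
position: [0.4883, -0.1633, 0.3596]
tool_rot: [3.141, -0.002, 1.537]
force: [-0.9, -0.5, 0.4]
grip_width: 0.0849
```

Run:
```python
from h import *
from workcell import bot
np.set_printoptions(precision=4,suppress=True)
s=bot.observe(); f=bot.grab_frame("wrist"); cv2.imwrite("pics/w1.png",f["frame"])
print({k:np.round(v,4).tolist() for k,v in s.items()})
# kinematic fit
from scipy.optimize import least_squares
data=[([1.217,.5215,-.036,1.5995,.021,1.021,-.113],[.175,-.6,.2075],[np.pi,0,.284]),([0.8809,.1877,-.3678,1.7076,.0709,1.2591,.1932],[.3797,-.3138,.3579],[3.1415,.0003,1.2668]),(s["qpos"],s["position"],s["tool_rot"])]
import itertools
def fk(p,q,sg):
    d1,L1,L2,dt,a,b=p
    z=lambda t:Ro.from_euler('z',t); y=lambda t:Ro.from_euler('y',t)
    r=z(sg[0]*q[0])*y(q[1]); x=np.array([0,0,d1])+r.apply([0,0,L1])
    r=r*z(sg[1]*q[2])*y(q[3]); x=x+r.apply([0,0,L2])
    r=r*z(sg[2]*q[4])*y(q[5]); x=x+r.apply([0,0,dt]); r=r*z(sg[3]*q[6]+a)
    return x,r
best=None
for sg in itertools.product([1,-1],repeat=4):
    def res(p):
        o=[]
        for q,x,e in data:
            X,r=fk(p,q,sg); o+=list(X-x)+list(.3*(r.inv()*Ro.from_euler('xyz',e)).as_rotvec())
        return o
    for a0 in (1.57,-1.57,0,3.1):
        k=least_squares(res,[.3,.45,.45,.35,a0,0])
        if best is None or k.cost<best[0]: best=(k.cost,sg,k.x,np.array(res(k.x)))
print(best)
```

```text
{'clock': 1.65, 'qpos': [0.6293, 0.2431, -0.5211, 1.6478, 0.1231, 1.2837, 0.0521], 'qd': [0.0597, -0.0162, 0.0706, 0.0207, 0.0026, 0.001, 0.0786], 'joint_efforts': [-3.6039, -63.4265, -6.1547, -42.3694, 0.1945, -0.0343, -2.0407], 'position': [0.4883, -0.1633, 0.3596], 'tool_rot': [3.1411, -0.002, 1.5369], 'force': [-0.8551, -0.5056, 0.4123], 'moment': [-0.0705, 0.0118, 0.0344], 'grip_width': 0.0849}
(np.float64(0.0035315106148767423), (-1, -1, -1, -1), array([-15.8798,   0.6221,   0.3872, -15.7468,   1.5704,   0.    ]), array([ 0.0595,  0.0041, -0.0034, -0.    , -0.    , -0.0002,  0.0177,
        0.0547,  0.0017,  0.    ,  0.    ,  0.0001, -0.0064,  0.012 ,
        0.0017, -0.    , -0.    ,  0.0001]))
```

View pics/w1.png

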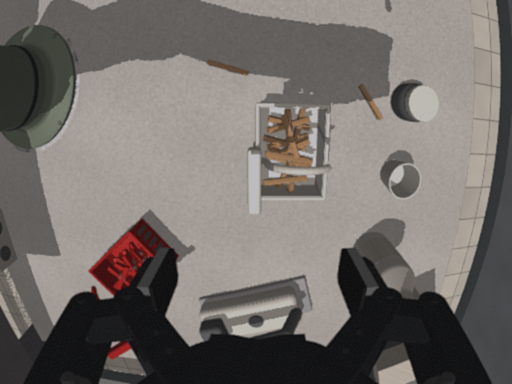

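Run:
```python
from h import *
im=cv2.imread("pics/w1.png")
cv2.imwrite("pics/w1c.png",cv2.resize(im[90:225,230:350],None,fx=4.4,fy=4.4,interpolation=cv2.INTER_CUBIC))
```

```text
(no output)
```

View pics/w1c.png

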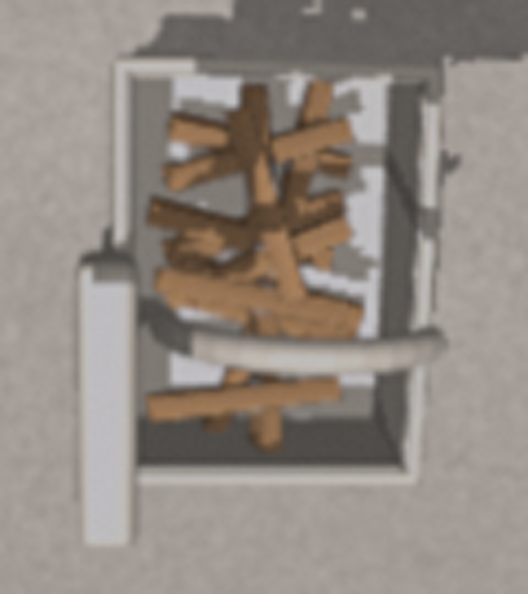

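```bash
cat >> h.py <<'E'
W=dict(fx=297.3186,fy=297.3186,cx=257.3278,cy=192.7064,tool_from_camera=np.array([[-0.0009,0.9477,0.3191,0.0824],[1,0.0007,0.0009,0.0005],[0.0007,0.3191,-0.9477,-0.1673],[0,0,0,1.]]))
def wonz(pos,rot,u,v,z):
    o,d=wray(W,pos,rot,u,v); return o+d*(z-o[2])/d[2]
E
python3 - <<'E'
from h import *
np.set_printoptions(precision=4,suppress=True)
p=[0.4883,-0.1633,0.3596];r=[3.1411,-0.002,1.5369]
c=lambda u,v:(u/4.4+230,v/4.4+90)
P=[wonz(p,r,*c(*a),.236) for a in [(80,268),(133,268),(85,545),(131,545)]]
print(np.array(P),np.mean(P,axis=0))
Q=[wonz(p,r,*c(*a),.07) for a in [(118,62),(440,68),(412,478)]]
print(np.array(Q)); print("centre",(Q[0]+Q[2])/2)
print("tip",wonz(p,r,*c(432,343),.165))
E
```

```text
[[ 0.4805 -0.1346  0.236 ]
 [ 0.4925 -0.135   0.236 ]
 [ 0.4788 -0.2019  0.236 ]
 [ 0.4898 -0.2023  0.236 ]] [ 0.4854 -0.1684  0.236 ]
[[ 0.4903 -0.0926  0.07  ]
 [ 0.6033 -0.0959  0.07  ]
 [ 0.5957 -0.2483  0.07  ]]
centre [ 0.543  -0.1704  0.07  ]
tip [ 0.5787 -0.1722  0.165 ]
```

{"api": "apply_moves", "payload": {"commands": [{"travel":[0,0,0],"twist":[-8,0,0],"claw":0.085},{"travel":[0.0,0,0],"twist":[-16,0,0],"claw":0.085},{"travel":[0.0,0,0],"twist":[-24,0,0],"claw":0.085},{"travel":[0,0,0],"twist":[-32,0,0],"claw":0.085},{"travel":[0,0,0],"twist":[-40,0,0],"claw":0.085},{"travel":[0,0,0],"twist":[-48,0,0],"claw":0.085},{"travel":[0,0,0],"twist":[-55,0,0],"claw":0.085}]}}

```text
clock: 2.4
position: [0.4899, -0.1601, 0.3627]
tool_rot: [2.373, -0.015, 1.555]
force: [0.2, 0.3, 0.6]
grip_width: 0.0848
```

```bash
cat > fit.py <<'E'
from h import *
import itertools,json
from scipy.optimize import least_squares
data=[([1.217,.5215,-.036,1.5995,.021,1.021,-.113],[.175,-.6,.2075]),([0.8809,.1877,-.3678,1.7076,.0709,1.2591,.1932],[.3797,-.3138,.3579]),([0.6293, 0.2431, -0.5211, 1.6478, 0.1231, 1.2837, 0.0521],[0.4883, -0.1633, 0.3596])]
z=lambda t:Ro.from_euler('z',-t); y=lambda t:Ro.from_euler('y',t)
def fk(p,q):
    d1,L1,L2,dt,a,b,c,d,e,f=p
    r=z(q[0]); x=np.array([0,0,d1])+r.apply([a,b,0]); r=r*y(q[1]); x=x+r.apply([0,0,L1])
    r=r*z(q[2]); x=x+r.apply([c,d,0]);r=r*y(q[3]); x=x+r.apply([0,0,L2])
    r=r*z(q[4]);x=x+r.apply([e,f,0]);r=r*y(q[5]); x=x+r.apply([0,0,dt]); r=r*Ro.from_euler('z',-q[6]+np.pi/2)
    return x,r
def fit(data):
    res=lambda p: np.hstack([fk(p,q)[0]-x for q,x in data]+[.002*np.array(p)*[0,0,0,0,1,1,1,1,1,1]])
    return least_squares(res,[.3,.45,.45,.35]+[0]*6)
E
python3 - <<'E'
from fit import *
from workcell import bot
np.set_printoptions(precision=4,suppress=True)
s=bot.observe()
print({k:np.round(v,4).tolist() for k,v in s.items()})
data.append((s["qpos"],s["position"]))
k=fit(data);print(k.x,k.fun)
print(np.degrees((Ro.from_euler('xyz',[3.1411,-.002,1.5369]).inv()*Ro.from_euler('xyz',s["tool_rot"])).as_rotvec()))
E
```

```text
{'clock': 2.4, 'qpos': [0.641, -0.1106, -0.2385, 2.2632, -0.8823, 0.3878, 1.1026], 'qd': [-1.385, -0.0946, 1.3641, 0.3101, -1.1628, -0.3505, 1.2336], 'joint_efforts': [22.302, -26.4157, -10.2991, -40.1859, 0.7607, -1.1402, -2.1781], 'position': [0.4899, -0.1601, 0.3627], 'tool_rot': [2.3731, -0.0151, 1.5554], 'force': [0.151, 0.2745, 0.6247], 'moment': [0.0314, 0.6898, -0.0085], 'grip_width': 0.0848}
[ 0.3191  0.5292  0.4164  0.3518  0.0004 -0.0207  0.0032 -0.0357 -0.0014
 -0.0025] [-0.     -0.      0.      0.      0.      0.     -0.     -0.     -0.0001
  0.      0.     -0.      0.      0.      0.      0.      0.     -0.
  0.     -0.0001 -0.     -0.    ]
[-43.9927   1.12    -0.7206]
```

```bash
cat >> fit.py <<'E'
P=np.array([0.3191,0.5292,0.4164,0.3518,0.0004,-0.0207,0.0032,-0.0357,-0.0014,-0.0025])
LO=np.array([-2.91,-.3,-1.5,.17,-1.26,.16,-2.52]);HI=np.array([2.91,2.13,1.42,2.43,4.41,1.93,2.52])
def ik(tp,tR,q0,w=.003,n=1,seed=0):
    rng=np.random.default_rng(seed);out=[]
    for i in range(n):
        s0=q0 if i==0 else rng.uniform(LO+.05,HI-.05)
        def res(q):
            x,r=fk(P,q); return np.hstack([10*(x-tp),3*(r.inv()*tR).as_rotvec(),w*(q-s0)])
        k=least_squares(res,np.clip(s0,LO+.01,HI-.01),bounds=(LO,HI))
        x,r=fk(P,k.x); out.append((np.linalg.norm(x-tp)*1e3,np.degrees(np.linalg.norm((r.inv()*tR).as_rotvec())),k.x))
    return out
def tool(tilt,yawdeg):  # basket pitched nose-up by tilt deg, basket x heading yawdeg, tool grasp from above
    return Ro.from_euler('z',yawdeg,degrees=True)*Ro.from_euler('y',-tilt,degrees=True)*Ro.from_euler('xyz',[np.pi,0,np.pi/2])
E
python3 - <<'E'
from fit import *
np.set_printoptions(precision=3,suppress=True)
ring=np.array([.678,.052,.23]);yaw=6.
q0=np.array([0.641,-.11,-.2385,2.263,-.88,.388,1.1])
for tilt in (60,55,50,45,30,15,0):
    B=Ro.from_euler('z',yaw,degrees=True)*Ro.from_euler('y',-tilt,degrees=True)
    hc=ring-[0,0,.042]
    tcp=hc+B.apply([-.058,0,.085-.019])
    o=[a for a in ik(tcp,tool(tilt,yaw),q0,n=15,w=1e-4) if a[0]<2 and a[1]<.5]
    print(tilt,tcp,len(o)); 
    for a in o[:6]: print("   ",a[2])
E
```

```text
60 [0.592 0.043 0.171] 0
55 [0.591 0.043 0.178] 0
50 [0.591 0.043 0.186] 8
    [ 0.852  0.893 -1.496  2.429  2.151  1.057 -1.871]
    [ 0.816  0.791 -1.393  2.43   2.197  0.958 -1.973]
    [ 0.816  0.791 -1.393  2.43   2.197  0.958 -1.972]
    [ 0.816  0.791 -1.393  2.43   2.197  0.958 -1.972]
    [ 0.816  0.791 -1.393  2.43   2.197  0.958 -1.973]
    [ 0.851  0.889 -1.493  2.429  2.152  1.054 -1.874]
45 [0.591 0.043 0.194] 9
    [ 0.87   0.794 -1.488  2.36   1.972  0.919 -1.767]
    [-0.784  0.414  0.73   2.419  3.613  0.442  2.52 ]
    [ 0.301  0.359 -0.604  2.378  2.471  0.426 -2.49 ]
    [ 0.785  0.619 -1.283  2.362  2.055  0.721 -1.93 ]
    [ 0.77   0.599 -1.254  2.362  2.068  0.7   -1.953]
    [ 0.271  0.353 -0.568  2.379  2.496  0.419 -2.52 ]
30 [0.595 0.043 0.216] 11
    [-0.591  0.283  0.474  2.168 -0.465  0.216  0.367]
    [ 0.87   0.707 -1.5    2.113  1.35   0.868 -1.228]
    [-0.352  0.26   0.181  2.161 -0.022  0.202 -0.064]
    [-0.245  0.257  0.055  2.157  0.153  0.208 -0.233]
    [ 0.469  0.342 -0.804  2.127  0.949  0.385 -0.961]
    [ 0.666  0.43  -1.076  2.12   1.117  0.511 -1.091]
15 [0.605 0.044 0.237] 11
    [-0.277  0.33   0.121  1.872 -0.037  0.681 -0.037]
    [ 0.767  0.781 -1.5    1.827  1.015  1.17  -0.898]
    [-0.108  0.33  -0.093  1.864  0.083  0.69  -0.146]
    [-0.489  0.349  0.397  1.881 -0.201  0.683  0.114]
    [ 0.513  0.461 -0.933  1.837  0.585  0.831 -0.575]
    [ 0.621  0.533 -1.115  1.832  0.715  0.904 -0.678]
0 [0.62  0.046 0.254] 10
    [-0.387  0.493  0.326  1.565 -0.17   1.111  0.083]
    [ 0.613  0.914 -1.497  1.514  0.91   1.548 -0.764]
    [-0.145  0.474 -0.035  1.552  0.018  1.115 -0.079]
    [-0.464  0.51   0.447  1.569 -0.237  1.117  0.142]
    [ 0.384  0.598 -0.868  1.524  0.472  1.239 -0.449]
    [ 0.506  0.697 -1.122  1.519  0.637  1.331 -0.574]
```

```bash
cat > plan.py <<'E'
from fit import *
np.set_printoptions(precision=3,suppress=True)
ring=np.array([.678,.052,.23]);ryaw=6.
G=np.array([-.058,0,.226]);HC=np.array([0,0,.141])
def Bm(yaw,tilt): return Ro.from_euler('z',yaw,degrees=True)*Ro.from_euler('y',-tilt,degrees=True)
def grasp(phi): # tool rot in basket frame; phi>0: hand leans to -y side (fingers point to +y)
    return Ro.from_euler('x',phi,degrees=True)*Ro.from_euler('xyz',[np.pi,0,np.pi/2])
def tcp_from_basket(B,o,phi):
    g=grasp(phi); return o+B.apply(G)+(B*g).apply([0,0,.019]), B*g
def basket_at(tilt,beta,off=np.zeros(3),yaw=ryaw):
    B=Bm(yaw,tilt); b=np.radians(beta)
    p=HC+.042*np.array([np.cos(b),0,np.sin(b)])
    return B, ring+off-B.apply(p)
E
cat > t.py <<'E'
from plan import *
q0=np.array([0.6293,0.2431,-.5211,1.6478,.1231,1.2837,.0521])
def chain(phi,tmax,verbose=False):
    w=[]
    B=Bm(-2,0);o=np.array([.5435,-.170,0])
    w.append(tcp_from_basket(B,o+[0,0,.12],0)); 
    for p in np.linspace(0,phi,5): w.append(tcp_from_basket(B,o+[0,0,.12],p))
    w.append(tcp_from_basket(B,o,phi)); 
    for d in (.05,.1): w.append(tcp_from_basket(B,o+[0,0,d],phi))
    Be,oe=basket_at(tmax,35,Bm(ryaw,0).apply([-.05,0,.01]))
    for s in np.linspace(.1,1,10):
        w.append(tcp_from_basket(Bm(-2+8*s,tmax*s),(o+[0,0,.1])*(1-s)+oe*s,phi))
    for t in np.linspace(0,1,10):
        beta=35+55*t; tau=tmax*(1-t)
        w.append(tcp_from_basket(*basket_at(tau,beta),phi))
    q=q0;worst=[0,0];mar=9;L=[]
    for x,r in w:
        a=ik(x,r,q,w=.02)[0]; q=a[2]; worst=np.maximum(worst,a[:2]); mar=min(mar,np.min(np.minimum(q-LO,HI-q))); L.append((a[0],a[1],q))
    return worst,mar,L
for tm in (45,52):
  for phi in (-60,-45,-30,-15,0,15,30,45,60):
    wo,m,L=chain(phi,tm); print(tm,phi,wo,m,L[8][2],L[-10][2],L[-1][2])
E
python3 t.py
```

```text
45 -60 [0.004 0.002] 0.13115744264499285 [ 0.001  0.463 -0.46   1.954  1.041  1.591 -0.973] [-0.419  0.776 -0.45   1.984  1.325  1.616 -2.085] [-0.284  0.783 -0.512  1.527  1.086  1.799 -0.97 ]
45 -45 [0.005 0.001] 0.1806216634896325 [ 0.142  0.352 -0.497  1.912  0.892  1.412 -0.774] [-0.309  0.633 -0.534  2.147  1.452  1.385 -2.097] [-0.15   0.691 -0.604  1.534  0.971  1.642 -0.885]
45 -30 [0.006 0.002] 0.04683628510574378 [ 0.298  0.279 -0.506  1.86   0.68   1.258 -0.526] [-0.146  0.497 -0.6    2.282  1.627  1.104 -2.114] [ 0.012  0.623 -0.691  1.536  0.829  1.485 -0.77 ]
45 -15 [4.384 0.937] 2.220446049250313e-16 [ 0.461  0.253 -0.503  1.801  0.417  1.169 -0.24 ] [ 0.587  0.768 -1.418  2.352  1.846  1.288 -1.909] [ 0.458  0.884 -1.421  1.52   1.042  1.689 -0.87 ]
45 0 [8.944 1.893] 2.7755575615628914e-17 [ 0.626  0.277 -0.511  1.739  0.146  1.163  0.039] [ 0.853  0.712 -1.42   2.376  2.     0.835 -1.84 ] [ 0.599  0.859 -1.416  1.515  0.849  1.491 -0.724]
45 15 [20.862  7.349] 2.220446049250313e-16 [ 0.781  0.347 -0.535  1.678 -0.086  1.225  0.264] [ 0.693  0.392 -0.748  2.201 -1.2
[... 1708 characters left out ...]
 1.225  0.264] [ 0.859  0.488 -0.893  2.181 -1.26   0.16   1.66 ] [-0.109  0.501  0.116  1.546 -0.348  1.147  0.251]
52 30 [14.765  5.183] 2.7755575615628914e-17 [ 0.908  0.451 -0.568  1.621 -0.265  1.32   0.42 ] [ 1.108  0.809 -1.134  2.181 -1.26   0.16   1.954] [ 0.261  0.568 -0.258  1.517 -0.413  1.182  0.321]
52 45 [0.005 0.002] 0.12266837229202046 [ 1.005  0.578 -0.606  1.574 -0.402  1.424  0.52 ] [ 1.16   1.    -1.166  2.113 -0.819  0.289  1.669] [ 0.526  0.697 -0.54   1.489 -0.464  1.223  0.377]
52 60 [0.003 0.001] 0.37884286729384975 [ 1.074  0.718 -0.646  1.537 -0.514  1.522  0.582] [ 1.081  1.067 -1.025  1.925 -0.691  0.674  1.612] [ 0.644  0.834 -0.642  1.466 -0.576  1.291  0.476]
```

```bash
cat > mv.py <<'E'
from plan import *
from workcell import bot
def st(): 
    s=bot.observe(); return s,np.array(s["position"]),Ro.from_euler('xyz',s["tool_rot"])
def show(x,r,label=""):
    s,p,R0=st(); t=R0.inv().apply(x-p); w=np.degrees((R0.inv()*r).as_rotvec())
    print(label,"travel",np.round(t,4),"twist",np.round(w,2),"|t|",round(np.linalg.norm(t),4),"|w|",round(np.linalg.norm(w),1))
E
python3 - <<'E'
from mv import *
s,p,r=st();print(p,s["tool_rot"],s["qpos"])
o=np.array([.5435,-.170,0])
x,r=tcp_from_basket(Bm(-2,0),o,60)
print("grasp tcp",x,"grip",o+Bm(-2,0).apply(G))
pre=x-r.apply([0,0,.1]); print(pre)
show(pre,r)
E
```

```text
[ 0.49  -0.16   0.363] [ 2.373 -0.015  1.555] [ 0.641 -0.111 -0.239  2.263 -0.882  0.388  1.103]
grasp tcp [ 0.486 -0.152  0.216] grip [ 0.486 -0.168  0.226]
[ 0.483 -0.238  0.267]
 travel [-0.08  -0.07   0.065] twist [39.39 55.67 23.62] |t| 0.1241 |w| 72.2
```

{"api": "apply_moves", "payload": {"commands": [{"travel":[-0.08,-0.07,0.0],"twist":[4,5.6,2.4],"claw":0.04},{"travel":[-0.08,-0.07,0.0],"twist":[8,11.2,4.8],"claw":0.04},{"travel":[-0.08,-0.07,0.0],"twist":[12,16.8,7.1],"claw":0.04},{"travel":[-0.08,-0.07,0.02],"twist":[16,22.4,9.5],"claw":0.04},{"travel":[-0.08,-0.07,0.03],"twist":[20,28,11.8],"claw":0.04},{"travel":[-0.08,-0.07,0.045],"twist":[24,34,14.2],"claw":0.04},{"travel":[-0.08,-0.07,0.065],"twist":[28,39.5,16.6],"claw":0.04},{"travel":[-0.08,-0.07,0.065],"twist":[32,45,19],"claw":0.04},{"travel":[-0.08,-0.07,0.065],"twist":[36,50.5,21.4],"claw":0.04},{"travel":[-0.08,-0.07,0.065],"twist":[39.4,55.7,23.6],"claw":0.04}]}}

```text
clock: 3.4
position: [0.4849, -0.2375, 0.266]
tool_rot: [-3.131, -1.052, 1.533]
force: [0.1, -0.0, 0.7]
grip_width: 0.0402
```

{"api": "apply_moves", "payload": {"commands": [{"travel":[0,0,0],"twist":[0,0,0],"claw":0.04},{"travel":[0,0,0],"twist":[0,0,0],"claw":0.04},{"travel":[0,0,0],"twist":[0,0,0],"claw":0.04}]}}

```text
clock: 3.7
position: [0.4852, -0.2368, 0.2672]
tool_rot: [3.141, -1.046, 1.54]
force: [0.3, 0.1, 0.4]
grip_width: 0.0401
```

Run:
```python
from mv import *
s,p,r=st();print(p,s["tool_rot"],s["qpos"],s["force"],s["clock"])
o=np.array([.5435,-.170,0])
x,r=tcp_from_basket(Bm(-2,0),o,60)
show(x-r.apply([0,0,.1]),r,"pre");show(x,r,"grasp")
f=bot.grab_frame("wrist"); cv2.imwrite("pics/w2.png",f["frame"])
f=bot.grab_frame("scene"); cv2.imwrite("pics/s2.png",f["frame"])
k=s["tool_rot"]; pp=s["position"]
print([wproj(W,pp,k,q) for q in (ring,o+Bm(-2,0).apply(G))])
```

```text
[ 0.485 -0.237  0.267] [ 3.141 -1.046  1.54 ] [ 0.763  0.795  0.008  1.407 -0.713  1.748  0.921] [0.306 0.083 0.388] 3.7
pre travel [-0.001 -0.002 -0.001] twist [-0.19  0.08  0.12] |t| 0.0025 |w| 0.2
grasp travel [-0.001 -0.002  0.099] twist [-0.19  0.08  0.12] |t| 0.0992 |w| 0.2
[(np.float64(377.41233934315886), np.float64(80.111060006735)), (np.float64(255.03701048534822), np.float64(192.98243325165657))]
```

View pics/w2.png

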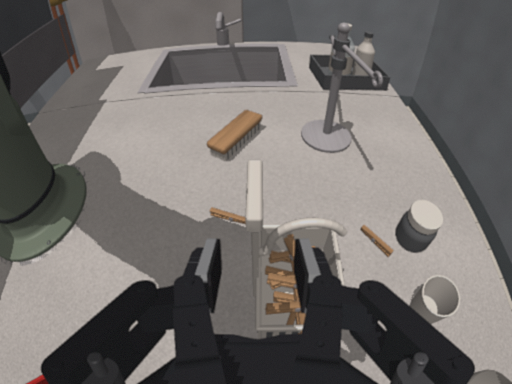

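View pics/s2.png

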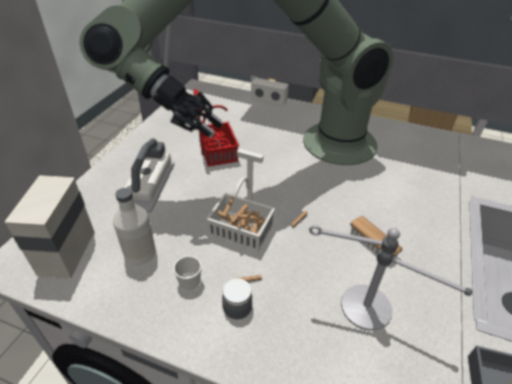

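{"api": "apply_moves", "payload": {"commands": [{"travel":[-0.001,-0.001,0.03],"twist":[0,0,0],"claw":0.04},{"travel":[-0.001,-0.001,0.06],"twist":[0,0,0],"claw":0.04},{"travel":[-0.001,-0.001,0.085],"twist":[0,0,0],"claw":0.04},{"travel":[-0.001,-0.001,0.099],"twist":[0,0,0],"claw":0.04},{"travel":[-0.001,-0.001,0.099],"twist":[0,0,0],"claw":0.04},{"travel":[-0.001,-0.001,0.099],"twist":[0,0,0],"claw":0.04}]}}

```text
clock: 4.4
position: [0.487, -0.1521, 0.2168]
tool_rot: [-3.14, -1.047, 1.539]
force: [-1.5, -1.0, 0.8]
grip_width: 0.0404
```

Run:
```python
from mv import *
s,p,r=st();print(p,s["tool_rot"],s["force"],s["clock"])
o=np.array([.5435,-.170,0])
x,r=tcp_from_basket(Bm(-2,0),o,60)
show(x,r,"grasp")
f=bot.grab_frame("wrist"); cv2.imwrite("pics/w3.png",f["frame"])
f=bot.grab_frame("scene"); cv2.imwrite("pics/s3.png",cv2.resize(f["frame"][120:260,190:350],None,fx=4,fy=4,interpolation=cv2.INTER_CUBIC))
```

```text
[ 0.487 -0.152  0.217] [-3.14  -1.047  1.539] [-1.531 -1.035  0.835] 4.4
grasp travel [-0.    -0.001  0.001] twist [-0.26  0.    0.09] |t| 0.0011 |w| 0.3
```

View pics/w3.png

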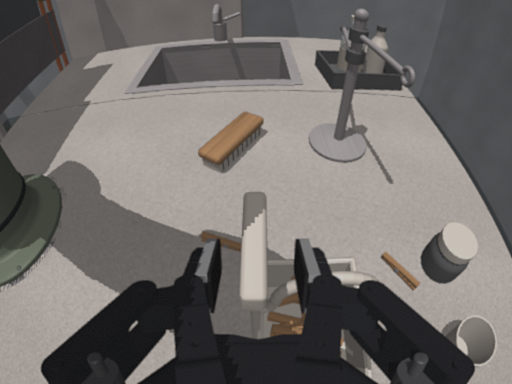

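View pics/s3.png

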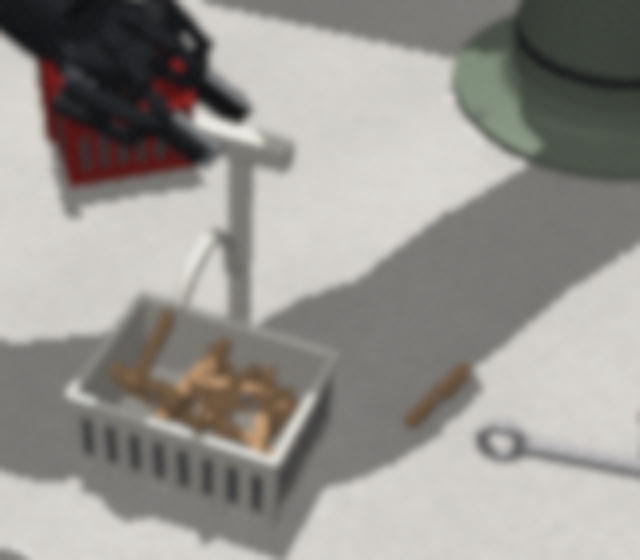

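{"api": "apply_moves", "payload": {"commands": [{"travel":[0,0,0],"twist":[0,0,0],"claw":0.02},{"travel":[0,0,0],"twist":[0,0,0],"claw":0.01},{"travel":[0,0,0],"twist":[0,0,0],"claw":0.005},{"travel":[0,0,0],"twist":[0,0,0],"claw":0.0},{"travel":[0,0,0],"twist":[0,0,0],"claw":0.0},{"travel":[0,0,0],"twist":[0,0,0],"claw":0.0},{"travel":[0,0,0],"twist":[0,0,0],"claw":0.0}], "force": 90}}

```text
clock: 5.2
position: [0.4867, -0.1514, 0.2164]
tool_rot: [-3.138, -1.048, 1.538]
force: [-3.5, -4.1, 6.2]
grip_width: 0.0123
```

Run:
```python
from mv import *
s,p,r=st();print(p,s["tool_rot"],s["force"],s["moment"],s["clock"],s["grip_width"])
print("up in tool axes", r.inv().apply([0,0,1]))
```

```text
[ 0.487 -0.151  0.216] [-3.138 -1.048  1.538] [-3.509 -4.112  6.169] [-0.517  0.446  0.497] 5.2 0.012280565827058873
up in tool axes [ 0.867 -0.002 -0.499]
```

{"api": "apply_moves", "payload": {"commands": [{"travel":[0.0043,0,-0.0025],"twist":[0,0,0],"claw":0.0},{"travel":[0.013,0,-0.0075],"twist":[0,0,0],"claw":0.0},{"travel":[0.026,0,-0.015],"twist":[0,0,0],"claw":0.0},{"travel":[0.043,0,-0.025],"twist":[0,0,0],"claw":0.0},{"travel":[0.043,0,-0.025],"twist":[0,0,0],"claw":0.0},{"travel":[0.043,0,-0.025],"twist":[0,0,0],"claw":0.0},{"travel":[0.043,0,-0.025],"twist":[0,0,0],"claw":0.0}]}}

```text
clock: 5.9
position: [0.4867, -0.1512, 0.2655]
tool_rot: [-3.137, -1.049, 1.537]
force: [0.0, -0.5, -5.8]
grip_width: 0.0118
```

Run:
```python
from mv import *
s,p,r=st();print(p,s["tool_rot"],s["force"],s["moment"],s["clock"],s["grip_width"])
f=bot.grab_frame("wrist"); cv2.imwrite("pics/w4.png",f["frame"])
f=bot.grab_frame("scene"); cv2.imwrite("pics/s4.png",cv2.resize(f["frame"][110:260,190:350],None,fx=4,fy=4,interpolation=cv2.INTER_CUBIC))
f=bot.grab_frame("side"); cv2.imwrite("pics/d4.png",cv2.resize(f["frame"][120:280,150:330],None,fx=4,fy=4,interpolation=cv2.INTER_CUBIC)[:600])
s,p,r=st();print(p,s["tool_rot"],s["force"],s["moment"],s["clock"],s["grip_width"])
```

```text
[ 0.487 -0.151  0.266] [-3.137 -1.049  1.537] [ 0.026 -0.479 -5.844] [-1.996  0.341  0.009] 5.9 0.011798176515771093
[ 0.487 -0.151  0.265] [-3.136 -1.049  1.536] [-0.313 -0.823 -5.455] [-1.906  0.373  0.005] 6.05 0.012123573467039161
```

View pics/s4.png

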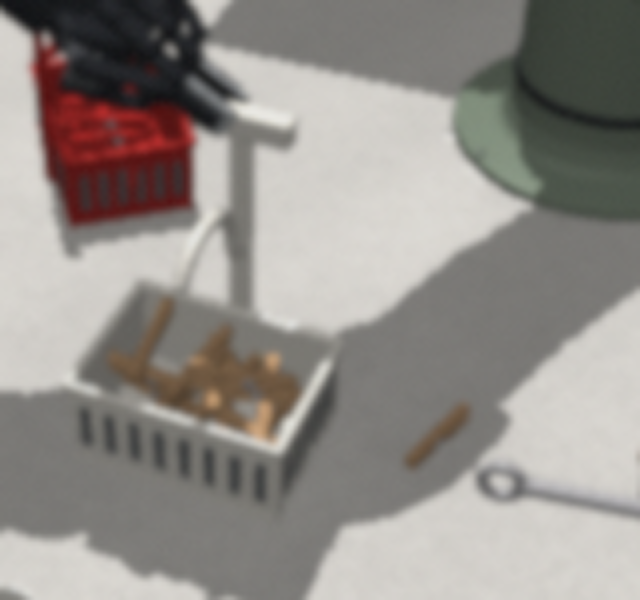

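View pics/d4.png

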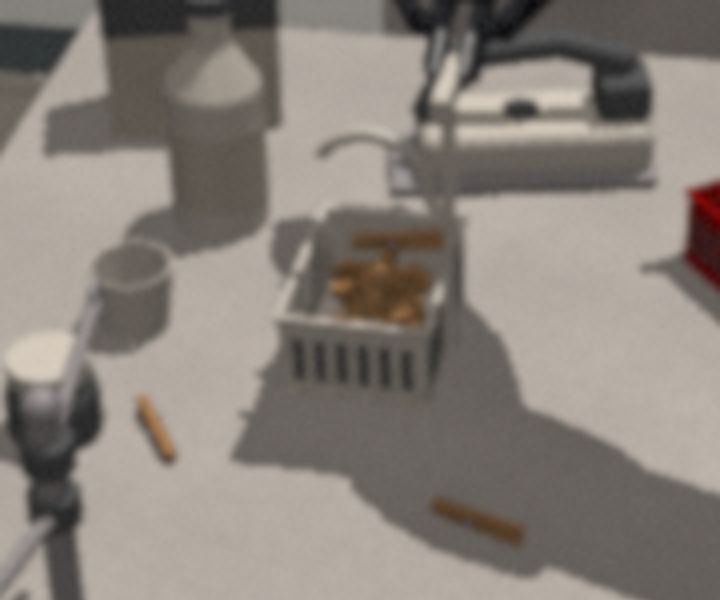

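View pics/w4.png

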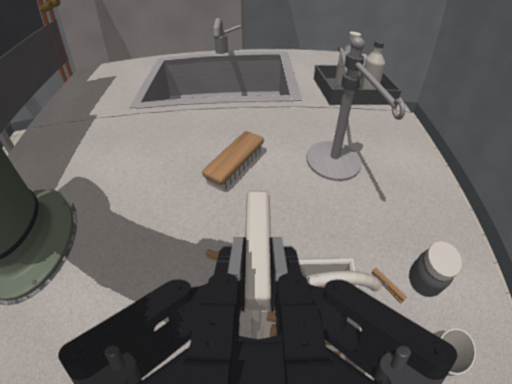

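```bash
cat >> mv.py <<'E'
def rows(wps,phi=60,ref=None):
    "wps: list of (B,o) basket poses -> rows relative to current pose"
    s,p,R0=st()
    if ref is not None: p,R0=ref
    for B,o in wps:
        x,r=tcp_from_basket(B,o,phi)
        t=R0.inv().apply(x-p); w=np.degrees((R0.inv()*r).as_rotvec())
        print('{"travel": [%.4f, %.4f, %.4f], "twist": [%.1f, %.1f, %.1f], "claw": 0.0}'%(*t,*w))
E
python3 - <<'E'
from mv import *
# basket now, assuming rigid nominal grasp
s,p,r=st()
B=r*grasp(60).inv(); print("B ypr",B.as_euler('ZYX',degrees=True))
o=p-r.apply([0,0,.019])-B.apply(G); print(o)
a=B.as_euler('ZYX',degrees=True)
hc0=o+B.apply(HC)
tm=50
Be,oe=basket_at(tm,35,Bm(ryaw,0).apply([-.14,0,.0])); hc1=oe+Be.apply(HC); print(hc0,hc1)
w=[]
for k in range(1,21):
    t=k/20; t=3*t*t-2*t**3
    Bk=Bm(a[0]+(ryaw-a[0])*t,-a[1]+(tm+a[1])*t); w.append((Bk,hc0*(1-t)+hc1*t-Bk.apply(HC)))
rows(w)
q=s["qpos"]
for B_,o_ in w: 
    x,rr=tcp_from_basket(B_,o_,60); k=ik(x,rr,q,w=.02)[0]; q=k[2]
print(k)
E
```

```text
B ypr [-1.692  0.162  0.106]
[ 0.544 -0.169  0.049]
[ 0.544 -0.169  0.19 ] [0.535 0.037 0.188]
{"travel": [0.0004, -0.0006, 0.0016], "twist": [-0.1, -0.1, -0.3], "claw": 0.0}
{"travel": [0.0015, -0.0023, 0.0057], "twist": [-0.5, -0.1, -1.3], "claw": 0.0}
{"travel": [0.0032, -0.0050, 0.0122], "twist": [-1.1, -0.1, -2.9], "claw": 0.0}
{"travel": [0.0053, -0.0084, 0.0208], "twist": [-1.9, -0.1, -4.9], "claw": 0.0}
{"travel": [0.0077, -0.0124, 0.0312], "twist": [-2.9, -0.0, -7.4], "claw": 0.0}
{"travel": [0.0103, -0.0168, 0.0432], "twist": [-4.0, 0.0, -10.2], "claw": 0.0}
{"travel": [0.0129, -0.0215, 0.0564], "twist": [-5.2, 0.2, -13.3], "claw": 0.0}
{"travel": [0.0155, -0.0261, 0.0706], "twist": [-6.5, 0.3, -16.6], "claw": 0.0}
{"travel": [0.0180, -0.0307, 0.0854], "twist": [-7.8, 0.5, -20.1], "claw": 0.0}
{"travel": [0.0203, -0.0350, 0.1006], "twist": [-9.2, 0.7, -23.6], "claw": 0.0}
{"travel": [0.0225, -0.0389, 0.1159], "twist": [-10.6, 1.0, -27.1], "claw": 0.0}
{"travel": [0.0245, -0.0423, 0.1309], "twist": [-12.0, 1.3, -30.6], "claw": 0.0}
{"travel": [0.0262, -0.0453, 0.1454], "twist": [-13.3, 1.6, -33.9], "claw": 0.0}
{"travel": [0.0278, -0.0477, 0.1590], "twist": [-14.6, 2.0, -36.9], "claw": 0.0}
{"travel": [0.0292, -0.0496, 0.1714], "twist": [-15.7, 2.3, -39.7], "claw": 0.0}
{"travel": [0.0304, -0.0511, 0.1822], "twist": [-16.7, 2.6, -42.2], "claw": 0.0}
{"travel": [0.0314, -0.0522, 0.1912], "twist": [-17.6, 2.9, -44.2], "claw": 0.0}
{"travel": [0.0321, -0.0529, 0.1981], "twist": [-18.2, 3.1, -45.7], "claw": 0.0}
{"travel": [0.0326, -0.0533, 0.2024], "twist": [-18.6, 3.2, -46.7], "claw": 0.0}
{"travel": [0.0327, -0.0535, 0.2039], "twist": [-18.8, 3.2, -47.0], "claw": 0.0}
(np.float64(0.00020696811776261864), np.float64(6.48745041371282e-05), array([ 0.83 ,  0.737, -0.365,  2.214, -1.176,  1.083,  2.2  ]))
```

```bash
cat > t2.py <<'E'
from mv import *
import sys
tm,off,n=float(sys.argv[1]),float(sys.argv[2]),int(sys.argv[3])
s,p,r=st()
B=r*grasp(60).inv(); o=p-r.apply([0,0,.019])-B.apply(G)
a=B.as_euler('ZYX',degrees=True); hc0=o+B.apply(HC)
Be,oe=basket_at(tm,35,Bm(ryaw,0).apply([off,0,.0])); hc1=oe+Be.apply(HC); print(hc0,hc1)
w=[]
for k in range(1,n+1):
    t=k/n; t=3*t*t-2*t**3
    Bk=Bm(a[0]+(ryaw-a[0])*t,-a[1]+(tm+a[1])*t); w.append((Bk,hc0*(1-t)+hc1*t-Bk.apply(HC)))
rows(w)
q=s["qpos"];print(q)
for B_,o_ in w: 
    x,rr=tcp_from_basket(B_,o_,60); k=ik(x,rr,q,w=.02)[0]; q=k[2]
print(k)
E
python3 t2.py 50 -.09 2|tail -2; python3 t2.py 45 -.10 2|tail -2; python3 t2.py 45 -.09 20
```

```text
[ 0.687  0.71  -0.024  1.592 -0.758  1.617  0.92 ]
(np.float64(0.012362743468658299), np.float64(0.004113084468107026), array([ 0.749,  0.756, -0.351,  2.123, -1.209,  1.092,  2.138]))
[ 0.687  0.71  -0.024  1.592 -0.758  1.617  0.92 ]
(np.float64(0.011313391966888377), np.float64(0.003697946740068437), array([ 0.733,  0.708, -0.326,  2.129, -1.17 ,  1.107,  2.017]))
[ 0.544 -0.169  0.19 ] [0.581 0.042 0.189]
{"travel": [0.0005, -0.0002, 0.0016], "twist": [-0.1, -0.1, -0.3], "claw": 0.0}
{"travel": [0.0017, -0.0008, 0.0057], "twist": [-0.4, -0.1, -1.2], "claw": 0.0}
{"travel": [0.0037, -0.0018, 0.0123], "twist": [-1.0, -0.1, -2.6], "claw": 0.0}
{"travel": [0.0062, -0.0030, 0.0210], "twist": [-1.7, -0.1, -4.5], "claw": 0.0}
{"travel": [0.0091, -0.0043, 0.0316], "twist": [-2.5, -0.0, -6.7], "claw": 0.0}
{"travel": [0.0122, -0.0057, 0.0436], "twist": [-3.4, 0.0, -9.3], "claw": 0.0}
{"travel": [0.0155, -0.0071, 0.0570], "twist": [-4.5, 0.1, -12.1], "claw": 0.0}
{"travel": [0.0189, -0.0083, 0.0712], "twist": [-5.6, 0.3, -15.1], "claw": 0.0}
{"travel": [0.0222, -0.0093, 0.0862], "twist": [
[... 408 characters left out ...]
 1.7, -33.6], "claw": 0.0}
{"travel": [0.0383, -0.0094, 0.1724], "twist": [-13.6, 2.0, -36.1], "claw": 0.0}
{"travel": [0.0401, -0.0087, 0.1833], "twist": [-14.4, 2.3, -38.3], "claw": 0.0}
{"travel": [0.0415, -0.0080, 0.1923], "twist": [-15.2, 2.6, -40.1], "claw": 0.0}
{"travel": [0.0426, -0.0074, 0.1991], "twist": [-15.7, 2.7, -41.5], "claw": 0.0}
{"travel": [0.0433, -0.0070, 0.2035], "twist": [-16.1, 2.9, -42.4], "claw": 0.0}
{"travel": [0.0436, -0.0068, 0.2050], "twist": [-16.2, 2.9, -42.7], "claw": 0.0}
[ 0.687  0.71  -0.024  1.592 -0.758  1.617  0.92 ]
(np.float64(0.00016675955654287046), np.float64(5.589683796268606e-05), array([ 0.74 ,  0.717, -0.353,  2.109, -1.164,  1.091,  1.993]))
```

{"api": "apply_moves", "payload": {"commands": [{"travel":[0.0005,-0.0002,0.0016],"twist":[-0.1,-0.1,-0.3],"claw":0.0},{"travel":[0.0017,-0.0008,0.0057],"twist":[-0.4,-0.1,-1.2],"claw":0.0},{"travel":[0.0037,-0.0018,0.0123],"twist":[-1.0,-0.1,-2.6],"claw":0.0},{"travel":[0.0062,-0.003,0.021],"twist":[-1.7,-0.1,-4.5],"claw":0.0},{"travel":[0.0091,-0.0043,0.0316],"twist":[-2.5,0.0,-6.7],"claw":0.0},{"travel":[0.0122,-0.0057,0.0436],"twist":[-3.4,0.0,-9.3],"claw":0.0},{"travel":[0.0155,-0.0071,0.057],"twist":[-4.5,0.1,-12.1],"claw":0.0},{"travel":[0.0189,-0.0083,0.0712],"twist":[-5.6,0.3,-15.1],"claw":0.0},{"travel":[0.0222,-0.0093,0.0862],"twist":[-6.8,0.4,-18.3],"claw":0.0},{"travel":[0.0254,-0.01,0.1015],"twist":[-8.0,0.6,-21.5],"claw":0.0}]}}

```text
clock: 7.05
position: [0.4795, -0.0494, 0.2371]
tool_rot: [2.447, -0.924, 2.196]
force: [-0.3, 0.8, -5.4]
grip_width: 0.0119
```

```bash
python3 t2.py 45 -.09 10
python3 - <<'E'
from mv import *
s,p,r=st();print(p,s["force"],s["moment"],s["clock"],s["grip_width"])
E
```

```text
[ 0.563 -0.063  0.19 ] [0.581 0.042 0.189]
{"travel": [0.0005, -0.0003, 0.0027], "twist": [-0.2, 0.2, -0.6], "claw": 0.0}
{"travel": [0.0021, -0.0010, 0.0104], "twist": [-0.9, 0.3, -2.2], "claw": 0.0}
{"travel": [0.0044, -0.0019, 0.0218], "twist": [-1.8, 0.5, -4.5], "claw": 0.0}
{"travel": [0.0069, -0.0029, 0.0357], "twist": [-2.9, 0.7, -7.4], "claw": 0.0}
{"travel": [0.0095, -0.0038, 0.0509], "twist": [-4.1, 1.0, -10.5], "claw": 0.0}
{"travel": [0.0118, -0.0044, 0.0662], "twist": [-5.4, 1.4, -13.6], "claw": 0.0}
{"travel": [0.0139, -0.0047, 0.0803], "twist": [-6.6, 1.7, -16.4], "claw": 0.0}
{"travel": [0.0154, -0.0048, 0.0920], "twist": [-7.5, 2.0, -18.7], "claw": 0.0}
{"travel": [0.0164, -0.0048, 0.1000], "twist": [-8.2, 2.2, -20.3], "claw": 0.0}
{"travel": [0.0168, -0.0047, 0.1029], "twist": [-8.4, 2.2, -20.9], "claw": 0.0}
[ 0.715  0.634 -0.17   1.904 -0.914  1.319  1.404]
(np.float64(0.0003197785856351016), np.float64(0.0001071277789513726), array([ 0.743,  0.718, -0.357,  2.109, -1.162,  1.089,  1.992]))
[ 0.479 -0.049  0.237] [-0.306  0.787 -5.365] [-1.949  0.976 -0.022] 7.05 0.011902199725551904
```

{"api": "apply_moves", "payload": {"commands": [{"travel":[0.0021,-0.001,0.0104],"twist":[-0.9,0.3,-2.2],"claw":0.0},{"travel":[0.0044,-0.0019,0.0218],"twist":[-1.8,0.5,-4.5],"claw":0.0},{"travel":[0.0069,-0.0029,0.0357],"twist":[-2.9,0.7,-7.4],"claw":0.0},{"travel":[0.0095,-0.0038,0.0509],"twist":[-4.1,1.0,-10.5],"claw":0.0},{"travel":[0.0118,-0.0044,0.0662],"twist":[-5.4,1.4,-13.6],"claw":0.0},{"travel":[0.0139,-0.0047,0.0803],"twist":[-6.6,1.7,-16.4],"claw":0.0},{"travel":[0.0154,-0.0048,0.092],"twist":[-7.5,2.0,-18.7],"claw":0.0},{"travel":[0.0164,-0.0048,0.1],"twist":[-8.2,2.2,-20.3],"claw":0.0},{"travel":[0.0168,-0.0047,0.1029],"twist":[-8.4,2.2,-20.9],"claw":0.0},{"travel":[0.0168,-0.0047,0.1029],"twist":[-8.4,2.2,-20.9],"claw":0.0}]}}

```text
clock: 8.05
position: [0.4857, 0.0476, 0.2011]
tool_rot: [2.038, -0.662, 2.559]
force: [-0.7, 0.9, -5.1]
grip_width: 0.0123
```

Run:
```python
from mv import *
s,p,r=st();print(p,s["tool_rot"],s["force"],s["moment"],s["clock"],s["grip_width"],s["qpos"])
B=r*grasp(60).inv(); print("B ypr",B.as_euler('ZYX',degrees=True))
o=p-r.apply([0,0,.019])-B.apply(G)
for n,q in [("tip",[.0344,0,.1651]),("top",[0,0,.183]),("barL",[-.058,.035,.236])]:
    x=o+B.apply(q); print(n,x,"scene",np.round(proj(S,x),1),"side",np.round(proj(D,x),1),"wrist",np.round(wproj(W,p,s["tool_rot"],x),1))
print("ring",np.round(proj(S,ring),1),np.round(proj(D,ring),1),wproj(W,p,s["tool_rot"],ring))
for n in ("wrist","scene","side"):
    f=bot.grab_frame(n); cv2.imwrite(f"pics/{n}5.png",f["frame"])
```

```text
[0.486 0.048 0.201] [ 2.038 -0.662  2.559] [-0.676  0.948 -5.051] [-2.162  1.475 -0.005] 8.05 0.012262937486195825 [ 0.747  0.718 -0.362  2.108 -1.158  1.086  1.985]
B ypr [  6.011 -44.795  -0.034]
tip [0.589 0.042 0.23 ] scene [320.8 201.8] side [209.2 195.1] wrist [375.3 283.6]
top [0.552 0.038 0.218] scene [322.4 194.9] side [224.  199.3] wrist [339.1 276.5]
barL [0.47  0.065 0.215] scene [340.7 177.9] side [254.2 209.9] wrist [256.8 189.3]
ring [315.3 230.5] [173.7 194.1] (np.float64(410.9778198838875), np.float64(302.9881954737149))
```

View pics/wrist5.png

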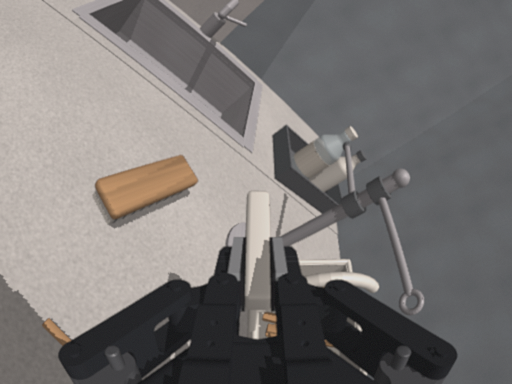

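View pics/scene5.png

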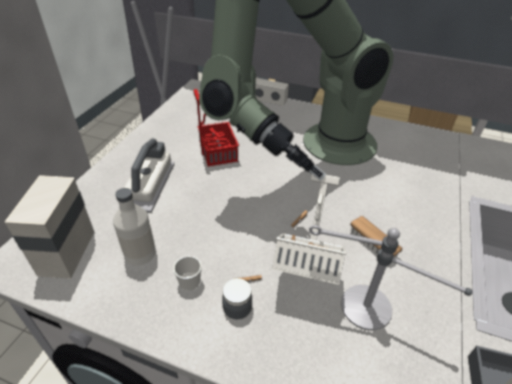

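View pics/side5.png

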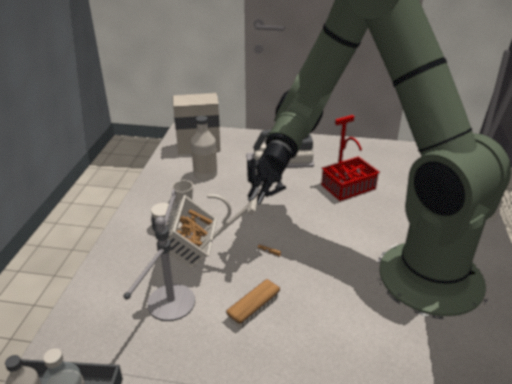

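Run:
```python
import cv2
def c(n,r,k,o): 
    a=cv2.imread(n)[r[1]:r[3],r[0]:r[2]]; cv2.imwrite(o,cv2.resize(a,None,fx=k,fy=k,interpolation=cv2.INTER_CUBIC))
c("pics/scene5.png",(275,165,365,250),7,"pics/a1.png")
c("pics/side5.png",(150,160,270,260),6,"pics/a2.png")
c("pics/wrist5.png",(330,240,440,330),6,"pics/a3.png")
```

```text
(no output)
```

View pics/a1.png

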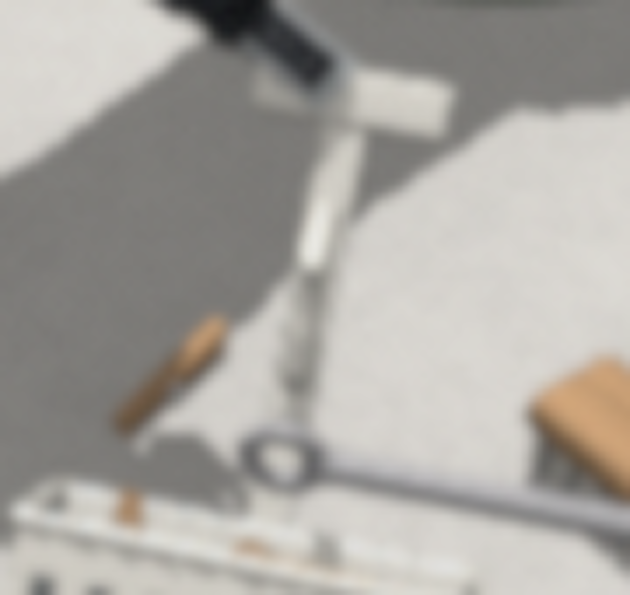

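View pics/a2.png

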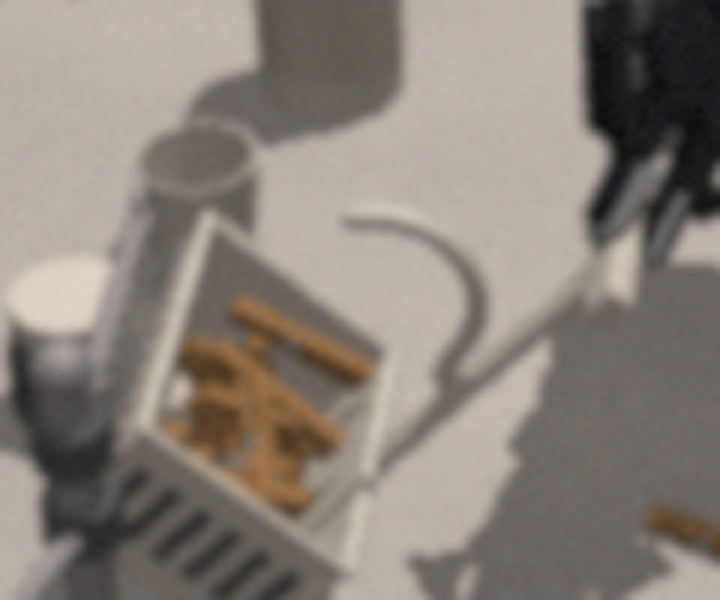

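View pics/a3.png

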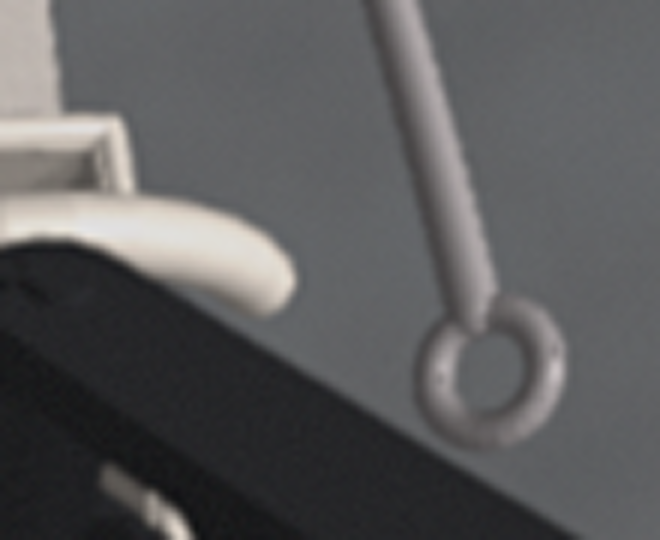

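```bash
cat >> h.py <<'E'
def mtri(rays,sig):
    A=[];b=[]
    for (o,d),s in zip(rays,sig):
        d=d/np.linalg.norm(d);P=(np.eye(3)-np.outer(d,d))/s;A.append(P);b.append(P@o)
    A=np.vstack(A);b=np.hstack(b);x=np.linalg.lstsq(A,b,rcond=None)[0];return x,(A@x-b).reshape(-1,3)
E
python3 - <<'E'
from mv import *
s,p,r=st()
B=r*grasp(60).inv(); o=p-r.apply([0,0,.019])-B.apply(G)
k=s["tool_rot"]
# sig = mm per px * px err
x,e=mtri([wray(W,p,k,373.8,287.0),ray(D,208.3,195.8),ray(S,320.3,201.6)],[.001,.002,.002])
xp=o+B.apply([.0344,0,.1651]); print("tip",x,xp,"d",x-xp, "in basket axes",B.inv().apply(x-xp)); print(e)
x2,e=mtri([wray(W,p,k,411.8,302.),ray(S,315.3,230.6)],[.001,.002]);print("ring",x2);print(e)
o1,d1=wray(W,p,k,411.8,302.);print("wrist ray",d1,"dist",np.linalg.norm(x2-o1))
d=x2-x; print("ring-tip in ring axes",Bm(ryaw,0).inv().apply(d))
E
```

```text
tip [0.59  0.04  0.228] [0.589 0.041 0.23 ] d [ 0.001 -0.001 -0.002] in basket axes [-0.001 -0.001 -0.002]
[[-0.152  0.438  0.193]
 [-0.59  -0.573  0.542]
 [ 0.894 -0.303 -0.927]]
ring [0.679 0.052 0.231]
[[ 0.01  -0.028 -0.006]
 [-0.02   0.057  0.012]]
wrist ray [ 0.896  0.369 -0.249] dist 0.3244933455384252
ring-tip in ring axes [0.09  0.003 0.003]
```

```bash
cat >> mv.py <<'E'
SAG=1.2
SH=np.array([0,-.001,0.])   # actual minus model, world
RING=np.array([.6785,.052,.2305])
def cmd(tilt,beta,off=(0,0,0),yaw=ryaw,sag=None,roll=0):
    "tool pose so that actual hook point at arc angle beta sits at ring + off (ring axes)"
    B=Bm(yaw,tilt); b=np.radians(beta)
    p=HC+.042*np.array([np.cos(b),0,np.sin(b)])
    o=RING+Bm(ryaw,0).apply(off)-B.apply(p)-SH
    Bc=B*Ro.from_euler('y',-(SAG if sag is None else sag),degrees=True)
    rr=Bc*grasp(60); return o+B.apply(G)+rr.apply([0,0,.019]),rr
def prow(w,ref=None):
    s,p,R0=st()
    if ref is not None: p,R0=ref
    q=np.array(s["qpos"])
    for x,r in w:
        t=R0.inv().apply(x-p); v=np.degrees((R0.inv()*r).as_rotvec())
        k=ik(x,r,q,w=.02)[0]; q=k[2]
        print('{"travel": [%.4f, %.4f, %.4f], "twist": [%.2f, %.2f, %.2f], "claw": 0.0}'%(*t,*v), "" if k[0]<.5 and k[1]<.3 else "BAD")
    print("margin",np.min(np.minimum(q-LO,HI-q)),q)
def act():
    "actual (modelled) basket pose"
    s,p,r=st(); Bc=r*grasp(60).inv(); g=p-r.apply([0,0,.019]); B=Bc*Ro.from_euler('y',SAG,degrees=True)
    return B,g-B.apply(G)+SH
E
python3 - <<'E'
from mv import *
B,o=act(); tip=o+B.apply([.0344,0,.1651]); d0=Bm(ryaw,0).inv().apply(tip-RING); print(d0,B.as_euler('ZYX',degrees=True))
t0=-B.as_euler('ZYX',degrees=True)[1]
w=[]
for k in range(1,11):
    t=k/10;t=3*t*t-2*t**3
    w.append(cmd(t0+(48-t0)*t,35,d0*(1-t)+np.array([-.020,0,0])*t))
prow(w)
E
```

```text
[-0.09  -0.002 -0.003] [  6.007 -43.606  -0.075]
{"travel": [-0.0013, 0.0013, 0.0008], "twist": [-0.07, 0.07, -0.10], "claw": 0.0} 
{"travel": [-0.0048, 0.0049, 0.0030], "twist": [-0.23, 0.07, -0.39], "claw": 0.0} 
{"travel": [-0.0099, 0.0102, 0.0063], "twist": [-0.48, 0.07, -0.82], "claw": 0.0} 
{"travel": [-0.0161, 0.0167, 0.0102], "twist": [-0.78, 0.07, -1.34], "claw": 0.0} 
{"travel": [-0.0229, 0.0238, 0.0146], "twist": [-1.11, 0.07, -1.90], "claw": 0.0} 
{"travel": [-0.0297, 0.0308, 0.0189], "twist": [-1.43, 0.07, -2.46], "claw": 0.0} 
{"travel": [-0.0359, 0.0373, 0.0229], "twist": [-1.73, 0.07, -2.98], "claw": 0.0} 
{"travel": [-0.0410, 0.0427, 0.0262], "twist": [-1.98, 0.07, -3.41], "claw": 0.0} 
{"travel": [-0.0445, 0.0463, 0.0284], "twist": [-2.14, 0.07, -3.69], "claw": 0.0} 
{"travel": [-0.0458, 0.0476, 0.0293], "twist": [-2.21, 0.07, -3.80], "claw": 0.0} 
margin 0.05882188344597927 [ 0.693  0.79  -0.394  1.98  -1.201  1.065  1.994]
```

```bash
cat > t3.py <<'E'
from mv import *
B,o=act(); tip=o+B.apply([.0344,0,.1651]); d0=Bm(ryaw,0).inv().apply(tip-RING)
t0=-B.as_euler('ZYX',degrees=True)[1]
s,p,_=st(); 
for tm in (44,48):
  q=np.array(s["qpos"])
  for k in range(1,11):
    t=k/10;x,r=cmd(t0+(tm-t0)*t,35,d0*(1-t)+np.array([-.020,0,0])*t); a=ik(x,r,q,w=.02)[0]; q=a[2]
  print(tm,a[:2],q)
  for t in np.linspace(0,1,12):
    x,r=cmd(tm*(1-t),35+55*t); a=ik(x,r,q,w=.02)[0]; q=a[2]; print("  ",a[:2],q)
E
python3 t3.py
```

```text
44 (np.float64(0.0002472931219918435), np.float64(6.951270027491766e-05)) [ 0.67   0.76  -0.372  1.967 -1.172  1.079  1.887]
   (np.float64(0.0007743403187979665), np.float64(0.00022510982282827023)) [ 0.649  0.774 -0.372  1.924 -1.171  1.078  1.856]
   (np.float64(0.0015724797005196467), np.float64(0.0006197704704379043)) [ 0.621  0.753 -0.348  1.9   -1.14   1.097  1.744]
   (np.float64(0.0015700263981310218), np.float64(0.0006149790687046344)) [ 0.592  0.735 -0.324  1.872 -1.109  1.118  1.633]
   (np.float64(0.001561284582606396), np.float64(0.0006052883944660071)) [ 0.563  0.721 -0.301  1.841 -1.077  1.143  1.523]
   (np.float64(0.0015500468997295318), np.float64(0.0005920793359243442)) [ 0.535  0.712 -0.277  1.807 -1.045  1.171  1.415]
   (np.float64(0.001539595344548559), np.float64(0.0005766863246991235)) [ 0.507  0.707 -0.255  1.769 -1.015  1.202  1.309]
   (np.float64(0.0015327818101623248), np.float64(0.0005603885852975399)) [ 0.479  0.706 -0.234  1.729 -0.986  1.235  1.205]
   (np.float64(0.0015319806528996136), np.float64(0.0005443357456994393)) [ 0.452  0.708 -0.213  1.68
[... 1442 characters left out ...]
at64(0.0006163828816807654)) [ 0.489  0.708 -0.242  1.744 -1.     1.221  1.25 ]
   (np.float64(0.0016586436357177462), np.float64(0.0005969651697875992)) [ 0.46   0.708 -0.219  1.699 -0.97   1.259  1.139]
   (np.float64(0.0016630603644204273), np.float64(0.000578619755068423)) [ 0.432  0.714 -0.198  1.651 -0.942  1.301  1.031]
   (np.float64(0.0016788545431122661), np.float64(0.0005625148116775687)) [ 0.405  0.724 -0.178  1.601 -0.917  1.345  0.926]
   (np.float64(0.001707826256077961), np.float64(0.0005495106849623364)) [ 0.38   0.738 -0.159  1.547 -0.896  1.392  0.825]
   (np.float64(0.0017515155401581412), np.float64(0.00054019086646507)) [ 0.356  0.755 -0.142  1.492 -0.878  1.441  0.726]
```

{"api": "apply_moves", "payload": {"commands": [{"travel":[-0.0013,0.0013,0.0008],"twist":[-0.07,0.0,-0.1],"claw":0.0},{"travel":[-0.0048,0.0049,0.003],"twist":[-0.23,0.07,-0.4],"claw":0.0},{"travel":[-0.0099,0.0102,0.0063],"twist":[-0.5,0.07,-0.8],"claw":0.0},{"travel":[-0.0161,0.0167,0.0102],"twist":[-0.8,0.07,-1.3],"claw":0.0},{"travel":[-0.0229,0.0238,0.0146],"twist":[-1.1,0.07,-1.9],"claw":0.0},{"travel":[-0.0297,0.0308,0.0189],"twist":[-1.4,0.07,-2.5],"claw":0.0},{"travel":[-0.0359,0.0373,0.0229],"twist":[-1.7,0.07,-3.0],"claw":0.0},{"travel":[-0.041,0.0427,0.0262],"twist":[-2.0,0.07,-3.4],"claw":0.0},{"travel":[-0.0445,0.0463,0.0284],"twist":[-2.15,0.07,-3.7],"claw":0.0},{"travel":[-0.0458,0.0476,0.0293],"twist":[-2.2,0.07,-3.8],"claw":0.0}]}}

```text
clock: 9.2
position: [0.5577, 0.0575, 0.1962]
tool_rot: [1.977, -0.602, 2.596]
force: [-0.2, -1.1, -4.7]
grip_width: 0.0121
```

{"api": "apply_moves", "payload": {"commands": [{"travel":[0,0,0],"twist":[0,0,0],"claw":0.0},{"travel":[0,0,0],"twist":[0,0,0],"claw":0.0},{"travel":[0,0,0],"twist":[0,0,0],"claw":0.0}]}}

```text
clock: 9.5
position: [0.5571, 0.0573, 0.1963]
tool_rot: [1.978, -0.602, 2.596]
force: [1.0, -0.3, -5.5]
grip_width: 0.012
```

```bash
cat > look.py <<'E'
from mv import *
import sys
n=sys.argv[1]
s,p,r=st();print(p,s["tool_rot"],"F",s["force"],"M",s["moment"],s["clock"],s["grip_width"],s["qpos"])
B,o=act(); print("act ypr",B.as_euler('ZYX',degrees=True))
tip=o+B.apply([.0344,0,.1651]); print("model tip in ring axes mm",1e3*Bm(ryaw,0).inv().apply(tip-RING))
print("px tip: scene",np.round(proj(S,tip),1),"side",np.round(proj(D,tip),1),"wrist",np.round(wproj(W,p,s["tool_rot"],tip),1))
print("px ring: scene",np.round(proj(S,RING),1),"side",np.round(proj(D,RING),1),"wrist",np.round(wproj(W,p,s["tool_rot"],RING),1))
wr=wproj(W,p,s["tool_rot"],RING)
def crop(nm,c,h,k):
    f=bot.grab_frame(nm)["frame"]; cv2.imwrite(f"pics/{nm}{n}.png",f)
    u,v=int(c[0])-h,int(c[1])-h; u=max(0,min(512-2*h,u));v=max(0,min(384-2*h,v)); print(nm,"crop origin",u,v,"x",k)
    cv2.imwrite(f"pics/{nm}{n}c.png",cv2.resize(f[v:v+2*h,u:u+2*h],None,fx=k,fy=k,interpolation=cv2.INTER_CUBIC))
crop("wrist",wr,40,7); crop("scene",proj(S,RING),35,8); crop("side",proj(D,RING),40,7)
E
python3 look.py 6
```

```text
[0.557 0.057 0.196] [ 1.978 -0.602  2.596] F [ 1.    -0.272 -5.539] M [-2.117  1.534  0.006] 9.5 0.012004614914130707 [ 0.704  0.794 -0.41   1.982 -1.196  1.054  1.992]
act ypr [  5.99  -47.999   0.058]
model tip in ring axes mm [-20.34    0.513  -0.081]
px tip: scene [316.9 223.7] side [181.5 194.3] wrist [373.2 285.8]
px ring: scene [315.3 230.5] side [173.5 193.9] wrist [381.9 292.5]
wrist crop origin 341 252 x 7
scene crop origin 280 195 x 8
side crop origin 133 153 x 7
```

View pics/wrist6c.png

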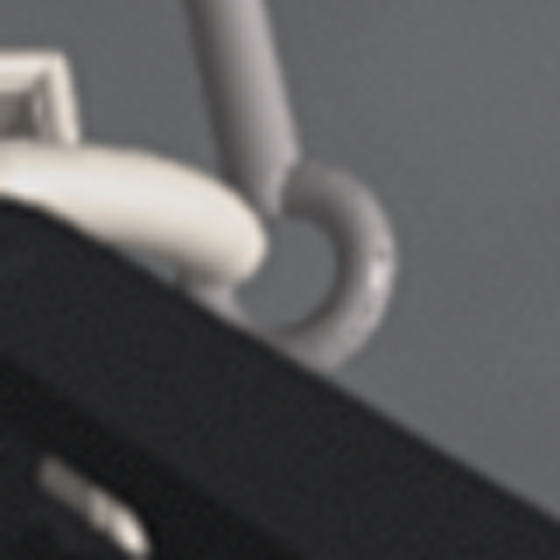

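View pics/scene6c.png

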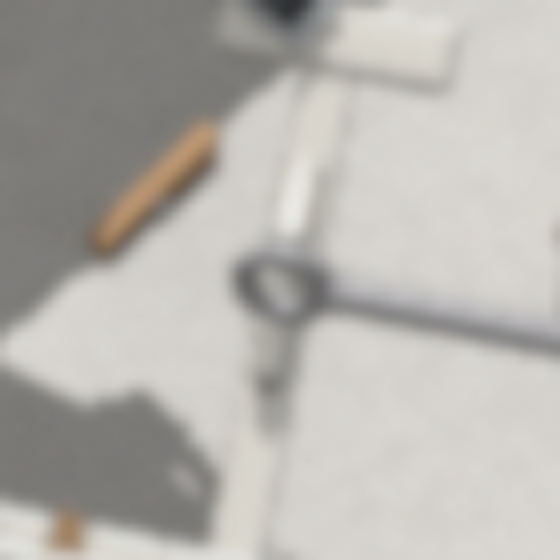

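View pics/side6c.png

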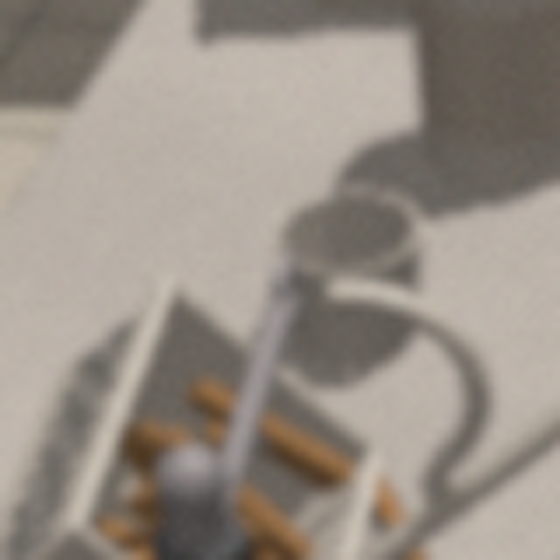

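Run:
```python
from mv import *
prow([cmd(48,35,(x/1e3,0,0)) for x in (-18,-16,-14,-12,-10,-8,-6,-4,-3,-3)])
```

```text
{"travel": [-0.0017, 0.0015, 0.0004], "twist": [0.01, -0.05, 0.00], "claw": 0.0} 
{"travel": [-0.0030, 0.0028, 0.0012], "twist": [0.01, -0.05, 0.00], "claw": 0.0} 
{"travel": [-0.0043, 0.0041, 0.0019], "twist": [0.01, -0.05, 0.00], "claw": 0.0} 
{"travel": [-0.0056, 0.0054, 0.0027], "twist": [0.01, -0.05, 0.00], "claw": 0.0} 
{"travel": [-0.0069, 0.0067, 0.0034], "twist": [0.01, -0.05, 0.00], "claw": 0.0} 
{"travel": [-0.0082, 0.0080, 0.0042], "twist": [0.01, -0.05, 0.00], "claw": 0.0} 
{"travel": [-0.0096, 0.0093, 0.0049], "twist": [0.01, -0.05, 0.00], "claw": 0.0} 
{"travel": [-0.0109, 0.0106, 0.0057], "twist": [0.01, -0.05, 0.00], "claw": 0.0} 
{"travel": [-0.0115, 0.0113, 0.0061], "twist": [0.01, -0.05, 0.00], "claw": 0.0} 
{"travel": [-0.0115, 0.0113, 0.0061], "twist": [0.01, -0.05, 0.00], "claw": 0.0} 
margin 0.06635880789721038 [ 0.685  0.804 -0.409  1.943 -1.194  1.055  1.963]
```

{"api": "apply_moves", "payload": {"commands": [{"travel":[-0.0017,0.0015,0.0004],"twist":[0,0,0],"claw":0.0},{"travel":[-0.003,0.0028,0.0012],"twist":[0,0,0],"claw":0.0},{"travel":[-0.0043,0.0041,0.0019],"twist":[0,0,0],"claw":0.0},{"travel":[-0.0056,0.0054,0.0027],"twist":[0,0,0],"claw":0.0},{"travel":[-0.0069,0.0067,0.0034],"twist":[0,0,0],"claw":0.0},{"travel":[-0.0082,0.008,0.0042],"twist":[0,0,0],"claw":0.0}]}}

```text
clock: 10.25
position: [0.5697, 0.0582, 0.1963]
tool_rot: [1.977, -0.602, 2.596]
force: [0.5, 0.2, -5.2]
grip_width: 0.012
```

{"api": "apply_moves", "payload": {"commands": [{"travel":[-0.0013,0.0013,0.0007],"twist":[0,0,0],"claw":0.0},{"travel":[-0.0026,0.0026,0.0015],"twist":[0,0,0],"claw":0.0},{"travel":[-0.0033,0.0033,0.0019],"twist":[0,0,0],"claw":0.0},{"travel":[-0.0033,0.0033,0.0019],"twist":[0,0,0],"claw":0.0}]}}

```text
clock: 10.65
position: [0.5746, 0.0587, 0.1964]
tool_rot: [1.977, -0.602, 2.596]
force: [-0.3, 0.2, -5.8]
grip_width: 0.0119
```

```bash
python3 look.py 7
```

```text
[0.575 0.059 0.196] [ 1.977 -0.602  2.596] F [-0.35   0.192 -5.771] M [-2.15   1.563  0.03 ] 10.65 0.011866195450513551 [ 0.685  0.806 -0.41   1.944 -1.194  1.054  1.965]
act ypr [  5.99  -48.015   0.068]
model tip in ring axes mm [-2.789  0.156 -0.008]
px tip: scene [315.5 229.6] side [174.6 193.9] wrist [373.2 285.8]
px ring: scene [315.3 230.5] side [173.5 193.9] wrist [374.5 286.9]
wrist crop origin 334 246 x 7
scene crop origin 280 195 x 8
side crop origin 133 153 x 7
```

View pics/wrist7c.png

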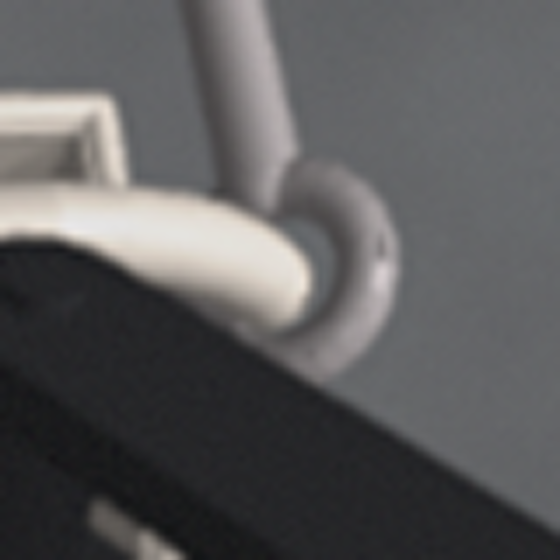

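View pics/scene7c.png

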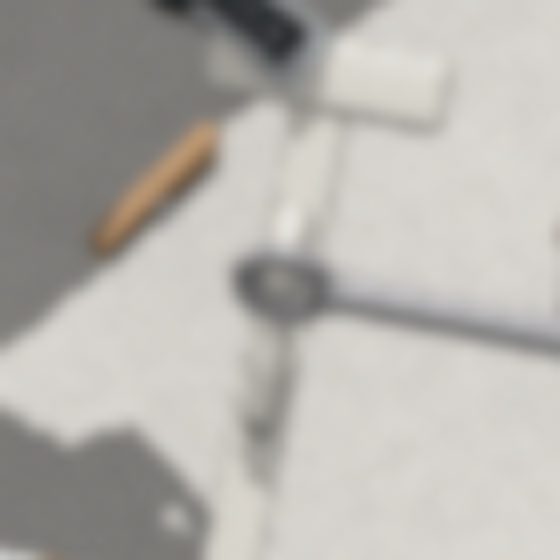

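View pics/side7c.png

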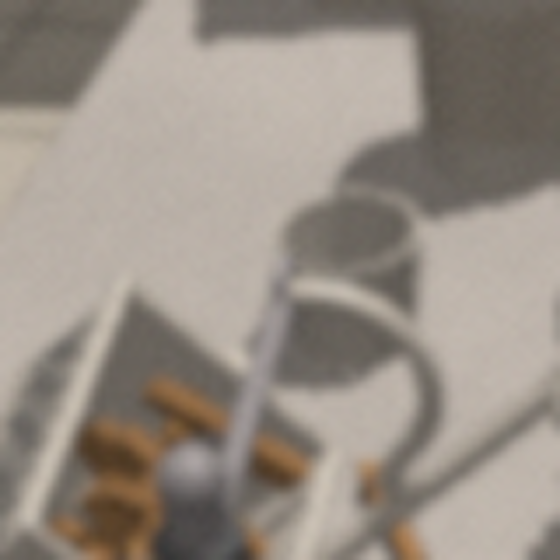

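```bash
cat > arc.py <<'E'
from mv import *
import sys
a,b,n=[float(v) for v in sys.argv[1:4]]
off=np.array([float(v) for v in sys.argv[4:7]])/1e3 if len(sys.argv)>4 else np.zeros(3)
s,p,r=st();print("F",s["force"],"M",s["moment"],s["clock"])
B,o=act(); hc=o+B.apply(HC); v=B.inv().apply(RING-o)-HC
print("tilt",-B.as_euler('ZYX',degrees=True)[1],"yaw",B.as_euler('ZYX',degrees=True)[0],"beta",np.degrees(np.arctan2(v[2],v[0])),"radial bar err mm",1e3*np.hypot(v[0],v[2])-42,"y",v[1]*1e3)
w=[]
for k in range(1,int(n)+1):
    t=a+(b-a)*k/n; w.append(cmd(48*(1-t),35+55*t,off))
prow(w)
E
python3 arc.py 0 .15 10
```

```text
F [-0.158  0.361 -4.627] M [-2.133  1.61   0.002] 10.8
tilt 48.006887562712116 yaw 5.98406575602173 beta 31.060033107047754 radial bar err mm 0.5061524758357976 y -0.11289875006770742
{"travel": [-0.0014, 0.0030, 0.0007], "twist": [0.37, -0.06, 0.62], "claw": 0.0} 
{"travel": [-0.0009, 0.0040, 0.0004], "twist": [0.73, -0.06, 1.25], "claw": 0.0} 
{"travel": [-0.0003, 0.0050, 0.0001], "twist": [1.09, -0.06, 1.87], "claw": 0.0} 
{"travel": [0.0002, 0.0061, -0.0002], "twist": [1.45, -0.06, 2.49], "claw": 0.0} 
{"travel": [0.0007, 0.0071, -0.0005], "twist": [1.81, -0.06, 3.12], "claw": 0.0} 
{"travel": [0.0012, 0.0082, -0.0008], "twist": [2.17, -0.06, 3.74], "claw": 0.0} 
{"travel": [0.0017, 0.0092, -0.0011], "twist": [2.53, -0.06, 4.37], "claw": 0.0} 
{"travel": [0.0022, 0.0103, -0.0013], "twist": [2.89, -0.06, 4.99], "claw": 0.0} 
{"travel": [0.0026, 0.0114, -0.0016], "twist": [3.25, -0.06, 5.61], "claw": 0.0} 
{"travel": [0.0031, 0.0125, -0.0019], "twist": [3.61, -0.06, 6.24], "claw": 0.0} 
margin 0.12018466869331501 [ 0.633  0.762 -0.366  1.898 -1.14   1.085  1.758]
```

{"api": "apply_moves", "payload": {"commands": [{"travel":[-0.0014,0.003,0.0007],"twist":[0.37,-0.06,0.62],"claw":0.0},{"travel":[-0.0009,0.004,0.0004],"twist":[0.73,-0.06,1.25],"claw":0.0},{"travel":[-0.0003,0.005,0.0001],"twist":[1.09,-0.06,1.87],"claw":0.0},{"travel":[0.0002,0.0061,-0.0002],"twist":[1.45,-0.06,2.49],"claw":0.0},{"travel":[0.0007,0.0071,-0.0005],"twist":[1.81,-0.06,3.12],"claw":0.0}]}}

```text
clock: 11.3
position: [0.5785, 0.0591, 0.2024]
tool_rot: [2.027, -0.652, 2.566]
force: [-0.0, -0.2, -4.4]
grip_width: 0.0125
```

{"api": "apply_moves", "payload": {"commands": [{"travel":[0.0005,0.0011,-0.0003],"twist":[0.36,0,0.62],"claw":0.0},{"travel":[0.001,0.0021,-0.0006],"twist":[0.72,0,1.25],"claw":0.0},{"travel":[0.0015,0.0032,-0.0008],"twist":[1.08,0,1.87],"claw":0.0},{"travel":[0.0019,0.0043,-0.0011],"twist":[1.44,0,2.49],"claw":0.0},{"travel":[0.0024,0.0054,-0.0014],"twist":[1.8,0,3.12],"claw":0.0}]}}

```text
clock: 11.8
position: [0.5803, 0.0592, 0.2082]
tool_rot: [2.079, -0.7, 2.534]
force: [0.1, 0.2, -5.7]
grip_width: 0.0121
```

```bash
python3 arc.py .15 .27 8
```

```text
F [ 0.145  0.153 -5.665] M [-2.081  1.424  0.005] 11.8
tilt 40.74105600990983 yaw 5.999458299725808 beta 43.90944777738428 radial bar err mm -0.0006510276609148491 y 0.010468124927199108
{"travel": [0.0008, 0.0006, -0.0004], "twist": [0.33, 0.00, 0.57], "claw": 0.0} 
{"travel": [0.0013, 0.0017, -0.0008], "twist": [0.69, 0.00, 1.20], "claw": 0.0} 
{"travel": [0.0019, 0.0027, -0.0011], "twist": [1.05, 0.00, 1.82], "claw": 0.0} 
{"travel": [0.0024, 0.0038, -0.0014], "twist": [1.41, 0.00, 2.44], "claw": 0.0} 
{"travel": [0.0029, 0.0048, -0.0017], "twist": [1.77, 0.00, 3.07], "claw": 0.0} 
{"travel": [0.0034, 0.0059, -0.0020], "twist": [2.13, 0.00, 3.69], "claw": 0.0} 
{"travel": [0.0039, 0.0069, -0.0023], "twist": [2.49, 0.00, 4.31], "claw": 0.0} 
{"travel": [0.0044, 0.0080, -0.0025], "twist": [2.85, 0.00, 4.94], "claw": 0.0} 
margin 0.1655857805369274 [ 0.592  0.736 -0.331  1.859 -1.094  1.117  1.598]
```

Threading without any measurable contact; I'll look at the fit now that the tip is through.

```bash
python3 look.py 8
```

```text
[0.58  0.059 0.208] [ 2.079 -0.7    2.534] F [ 0.145  0.153 -5.665] M [-2.081  1.424  0.005] 11.8 0.012126898208126898 [ 0.632  0.763 -0.366  1.899 -1.141  1.084  1.759]
act ypr [  5.999 -40.741  -0.   ]
model tip in ring axes mm [ 6.419 -0.011 -1.106]
px tip: scene [314.7 233.1] side [171.1 194.1] wrist [373.2 285.8]
px ring: scene [315.3 230.5] side [173.5 193.9] wrist [370.6 283.5]
wrist crop origin 330 243 x 7
scene crop origin 280 195 x 8
side crop origin 133 153 x 7
```

View pics/wrist8c.png

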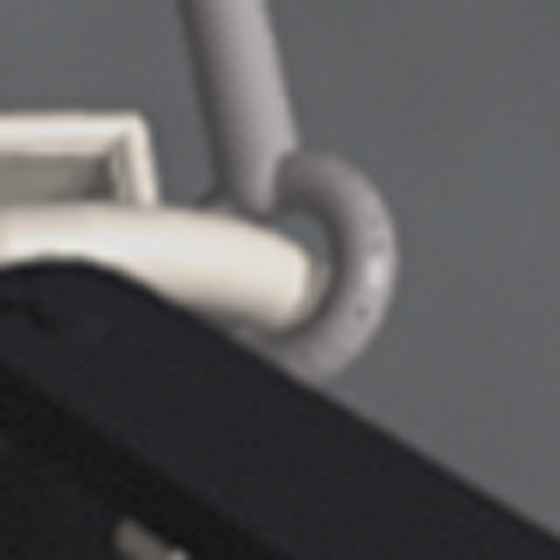

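View pics/side8c.png

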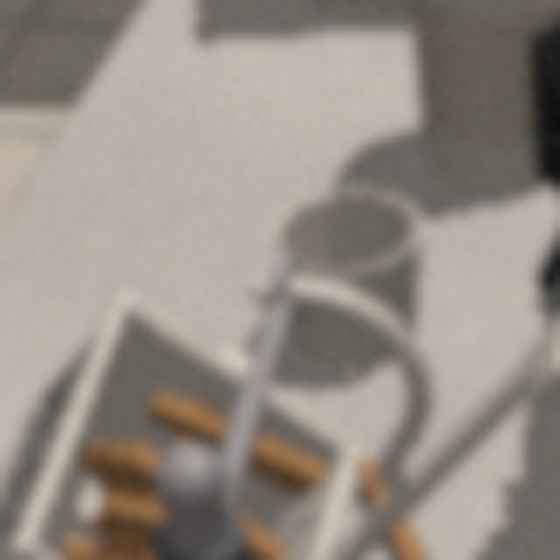

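View pics/scene8c.png

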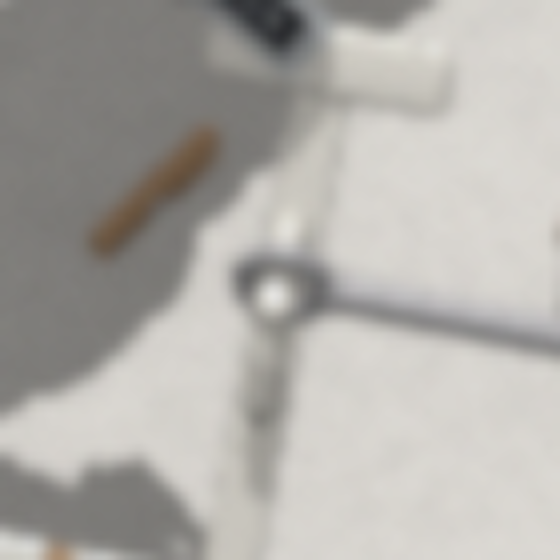

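{"api": "apply_moves", "payload": {"commands": [{"travel":[0.0008,0.0006,-0.0004],"twist":[0.33,0.0,0.57],"claw":0.0},{"travel":[0.0013,0.0017,-0.0008],"twist":[0.69,0.0,1.2],"claw":0.0},{"travel":[0.0019,0.0027,-0.0011],"twist":[1.05,0.0,1.82],"claw":0.0},{"travel":[0.0024,0.0038,-0.0014],"twist":[1.41,0.0,2.44],"claw":0.0},{"travel":[0.0029,0.0048,-0.0017],"twist":[1.77,0.0,3.07],"claw":0.0},{"travel":[0.0034,0.0059,-0.002],"twist":[2.13,0.0,3.69],"claw":0.0},{"travel":[0.0039,0.0069,-0.0023],"twist":[2.49,0.0,4.31],"claw":0.0},{"travel":[0.0044,0.008,-0.0025],"twist":[2.85,0.0,4.94],"claw":0.0}]}}

```text
clock: 12.75
position: [0.5829, 0.0596, 0.2173]
tool_rot: [2.169, -0.773, 2.473]
force: [-0.1, 0.5, -5.1]
grip_width: 0.0123
```

```bash
python3 arc.py .27 .41 9
```

```text
F [-0.123  0.492 -5.071] M [-2.071  1.266 -0.037] 12.75
tilt 35.03784535127569 yaw 5.99830480326608 beta 49.81887384470136 radial bar err mm 0.007355704114509365 y -0.062179565465274
{"travel": [0.0005, 0.0011, -0.0004], "twist": [0.37, -0.00, 0.64], "claw": 0.0} 
{"travel": [0.0011, 0.0022, -0.0007], "twist": [0.75, -0.00, 1.29], "claw": 0.0} 
{"travel": [0.0017, 0.0032, -0.0010], "twist": [1.12, -0.00, 1.94], "claw": 0.0} 
{"travel": [0.0022, 0.0043, -0.0014], "twist": [1.49, -0.00, 2.58], "claw": 0.0} 
{"travel": [0.0028, 0.0054, -0.0017], "twist": [1.87, -0.00, 3.23], "claw": 0.0} 
{"travel": [0.0033, 0.0065, -0.0020], "twist": [2.24, -0.00, 3.88], "claw": 0.0} 
{"travel": [0.0038, 0.0077, -0.0023], "twist": [2.61, -0.00, 4.52], "claw": 0.0} 
{"travel": [0.0043, 0.0088, -0.0026], "twist": [2.99, -0.00, 5.17], "claw": 0.0} 
{"travel": [0.0048, 0.0099, -0.0028], "twist": [3.36, -0.00, 5.82], "claw": 0.0} 
margin 0.21849288360095076 [ 0.544  0.716 -0.292  1.804 -1.042  1.163  1.416]
```

{"api": "apply_moves", "payload": {"commands": [{"travel":[0.0005,0.0011,-0.0004],"twist":[0.37,0,0.64],"claw":0.0},{"travel":[0.0011,0.0022,-0.0007],"twist":[0.75,0,1.29],"claw":0.0},{"travel":[0.0017,0.0032,-0.001],"twist":[1.12,0,1.94],"claw":0.0},{"travel":[0.0022,0.0043,-0.0014],"twist":[1.49,0,2.58],"claw":0.0},{"travel":[0.0028,0.0054,-0.0017],"twist":[1.87,0,3.23],"claw":0.0},{"travel":[0.0033,0.0065,-0.002],"twist":[2.24,0,3.88],"claw":0.0},{"travel":[0.0038,0.0077,-0.0023],"twist":[2.61,0,4.52],"claw":0.0},{"travel":[0.0043,0.0088,-0.0026],"twist":[2.99,0,5.17],"claw":0.0},{"travel":[0.0048,0.0099,-0.0028],"twist":[3.36,0,5.82],"claw":0.0}]}}

```text
clock: 13.65
position: [0.5875, 0.06, 0.2276]
tool_rot: [2.294, -0.854, 2.382]
force: [0.1, -0.4, -5.5]
grip_width: 0.0124
```

```bash
python3 arc.py .41 .55 9; python3 look.py 9
```

```text
F [ 0.121 -0.358 -5.546] M [-2.13   1.121  0.035] 13.65
tilt 28.318845194517262 yaw 6.000372462488697 beta 57.54333793010211 radial bar err mm 0.00966028159543697 y -0.013184699781433796
{"travel": [0.0006, 0.0011, -0.0004], "twist": [0.37, -0.00, 0.65], "claw": 0.0} 
{"travel": [0.0012, 0.0022, -0.0007], "twist": [0.75, -0.00, 1.29], "claw": 0.0} 
{"travel": [0.0017, 0.0032, -0.0010], "twist": [1.12, -0.00, 1.94], "claw": 0.0} 
{"travel": [0.0023, 0.0043, -0.0013], "twist": [1.49, -0.00, 2.59], "claw": 0.0} 
{"travel": [0.0028, 0.0055, -0.0017], "twist": [1.87, -0.00, 3.23], "claw": 0.0} 
{"travel": [0.0034, 0.0066, -0.0020], "twist": [2.24, -0.00, 3.88], "claw": 0.0} 
{"travel": [0.0039, 0.0077, -0.0023], "twist": [2.61, -0.00, 4.53], "claw": 0.0} 
{"travel": [0.0044, 0.0088, -0.0026], "twist": [2.99, -0.00, 5.17], "claw": 0.0} 
{"travel": [0.0049, 0.0100, -0.0028], "twist": [3.36, -0.00, 5.82], "claw": 0.0} 
margin 0.2686390441336426 [ 0.497  0.709 -0.255  1.741 -0.991  1.216  1.239]
[0.588 0.06  0.228] [ 2.294 -0.854  2.382] F [ 0.121 -0.358 -5.546] M [-2.13   1.121  0.035] 13.65 0.012358626653721857 [ 0.544  0.717 -0.292  1.807 -1.043  1.16   1.419]
act ypr [  6.    -28.319   0.   ]
model tip in ring axes mm [15.819  0.013 -4.366]
px tip: scene [313.9 237.5] side [167.5 195.1] wrist [373.2 285.8]
px ring: scene [315.3 230.5] side [173.5 193.9] wrist [364.  280.7]
wrist crop origin 323 240 x 7
scene crop origin 280 195 x 8
side crop origin 133 153 x 7
```

View pics/wrist9c.png

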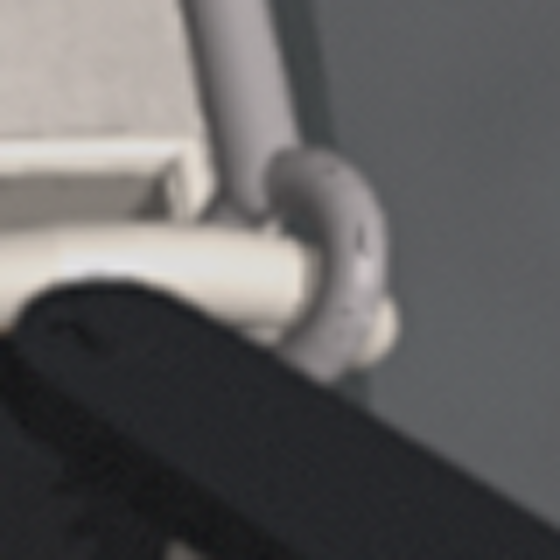

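View pics/side9c.png

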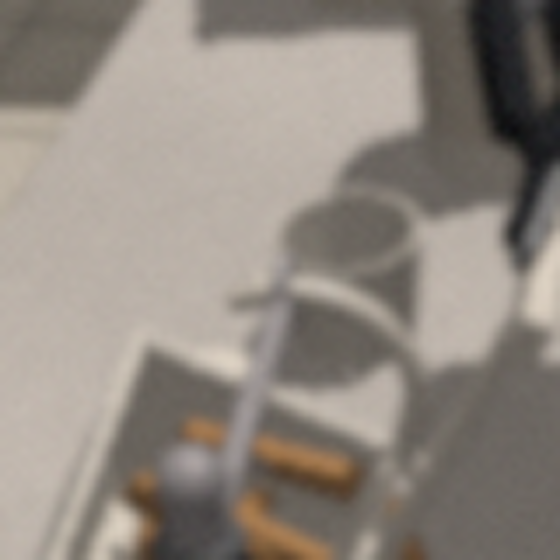

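View pics/scene9c.png

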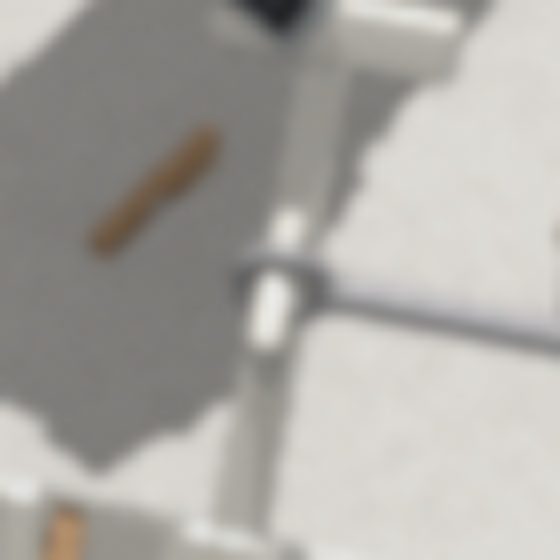

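{"api": "apply_moves", "payload": {"commands": [{"travel":[0.0006,0.0011,-0.0004],"twist":[0.37,0,0.65],"claw":0.0},{"travel":[0.0012,0.0022,-0.0007],"twist":[0.75,0,1.29],"claw":0.0},{"travel":[0.0017,0.0032,-0.001],"twist":[1.12,0,1.94],"claw":0.0},{"travel":[0.0023,0.0043,-0.0013],"twist":[1.49,0,2.59],"claw":0.0},{"travel":[0.0028,0.0055,-0.0017],"twist":[1.87,0,3.23],"claw":0.0},{"travel":[0.0034,0.0066,-0.002],"twist":[2.24,0,3.88],"claw":0.0},{"travel":[0.0039,0.0077,-0.0023],"twist":[2.61,0,4.53],"claw":0.0},{"travel":[0.0044,0.0088,-0.0026],"twist":[2.99,0,5.17],"claw":0.0},{"travel":[0.0049,0.01,-0.0028],"twist":[3.36,0,5.82],"claw":0.0}]}}

```text
clock: 14.7
position: [0.5934, 0.0606, 0.2374]
tool_rot: [2.443, -0.925, 2.267]
force: [-0.2, -0.3, -5.0]
grip_width: 0.0121
```

```bash
python3 arc.py .55 .69 9
```

```text
F [-0.19  -0.299 -5.047] M [-2.038  0.847 -0.037] 14.7
tilt 21.59458294217044 yaw 5.997567636339615 beta 65.30151450641128 radial bar err mm 0.052633136186010177 y -0.007737549269110835
{"travel": [0.0006, 0.0011, -0.0004], "twist": [0.37, 0.00, 0.64], "claw": 0.0} 
{"travel": [0.0012, 0.0021, -0.0007], "twist": [0.75, 0.00, 1.29], "claw": 0.0} 
{"travel": [0.0018, 0.0032, -0.0011], "twist": [1.12, 0.00, 1.93], "claw": 0.0} 
{"travel": [0.0024, 0.0043, -0.0014], "twist": [1.49, 0.00, 2.58], "claw": 0.0} 
{"travel": [0.0029, 0.0055, -0.0017], "twist": [1.87, 0.00, 3.23], "claw": 0.0} 
{"travel": [0.0035, 0.0066, -0.0020], "twist": [2.24, 0.00, 3.87], "claw": 0.0} 
{"travel": [0.0040, 0.0077, -0.0023], "twist": [2.61, 0.00, 4.52], "claw": 0.0} 
{"travel": [0.0045, 0.0088, -0.0026], "twist": [2.99, 0.00, 5.17], "claw": 0.0} 
{"travel": [0.0050, 0.0100, -0.0029], "twist": [3.36, 0.00, 5.81], "claw": 0.0} 
margin 0.313817622676133 [ 0.452  0.712 -0.22   1.671 -0.946  1.278  1.07 ]
```

{"api": "apply_moves", "payload": {"commands": [{"travel":[0.0006,0.0011,-0.0004],"twist":[0.37,0,0.64],"claw":0.0},{"travel":[0.0012,0.0021,-0.0007],"twist":[0.75,0,1.29],"claw":0.0},{"travel":[0.0018,0.0032,-0.0011],"twist":[1.12,0,1.93],"claw":0.0},{"travel":[0.0024,0.0043,-0.0014],"twist":[1.49,0,2.58],"claw":0.0},{"travel":[0.0029,0.0055,-0.0017],"twist":[1.87,0,3.23],"claw":0.0},{"travel":[0.0035,0.0066,-0.002],"twist":[2.24,0,3.87],"claw":0.0},{"travel":[0.004,0.0077,-0.0023],"twist":[2.61,0,4.52],"claw":0.0},{"travel":[0.0045,0.0088,-0.0026],"twist":[2.99,0,5.17],"claw":0.0},{"travel":[0.005,0.01,-0.0029],"twist":[3.36,0,5.81],"claw":0.0}]}}

```text
clock: 15.6
position: [0.6004, 0.0613, 0.2467]
tool_rot: [2.618, -0.983, 2.123]
force: [0.0, 0.7, -5.0]
grip_width: 0.0124
```

```bash
python3 arc.py .69 .83 9;  python3 look.py 10
```

```text
F [ 0.016  0.728 -4.971] M [-2.07   0.637  0.017] 15.6
tilt 14.885947469452727 yaw 6.002156746341515 beta 73.00686605166652 radial bar err mm -0.03606246423126436 y -0.015311126429828646
{"travel": [0.0006, 0.0010, -0.0004], "twist": [0.37, 0.00, 0.65], "claw": 0.0} 
{"travel": [0.0012, 0.0021, -0.0007], "twist": [0.75, 0.00, 1.30], "claw": 0.0} 
{"travel": [0.0018, 0.0032, -0.0010], "twist": [1.12, 0.00, 1.95], "claw": 0.0} 
{"travel": [0.0023, 0.0043, -0.0014], "twist": [1.49, 0.00, 2.59], "claw": 0.0} 
{"travel": [0.0029, 0.0054, -0.0017], "twist": [1.87, 0.00, 3.24], "claw": 0.0} 
{"travel": [0.0035, 0.0066, -0.0020], "twist": [2.24, 0.00, 3.89], "claw": 0.0} 
{"travel": [0.0040, 0.0077, -0.0023], "twist": [2.61, 0.00, 4.53], "claw": 0.0} 
{"travel": [0.0045, 0.0088, -0.0026], "twist": [2.99, 0.00, 5.18], "claw": 0.0} 
{"travel": [0.0050, 0.0100, -0.0029], "twist": [3.36, 0.00, 5.83], "claw": 0.0} 
margin 0.3524334215845727 [ 0.41   0.726 -0.189  1.593 -0.908  1.346  0.908]
[0.6   0.061 0.247] [ 2.618 -0.983  2.123] F [ 0.016  0.728 -4.971] M [-2.07   0.637  0.017] 15.6 0.012354872098564264 [ 0.452  0.713 -0.22   1.675 -0.947  1.275  1.073]
act ypr [  6.002 -14.886  -0.001]
model tip in ring axes mm [25.511  0.016 -9.807]
px tip: scene [312.8 242.7] side [164.  196.7] wrist [373.2 285.8]
px ring: scene [315.3 230.5] side [173.5 193.9] wrist [352.9 278.8]
wrist crop origin 312 238 x 7
scene crop origin 280 195 x 8
side crop origin 133 153 x 7
```

View pics/wrist10c.png

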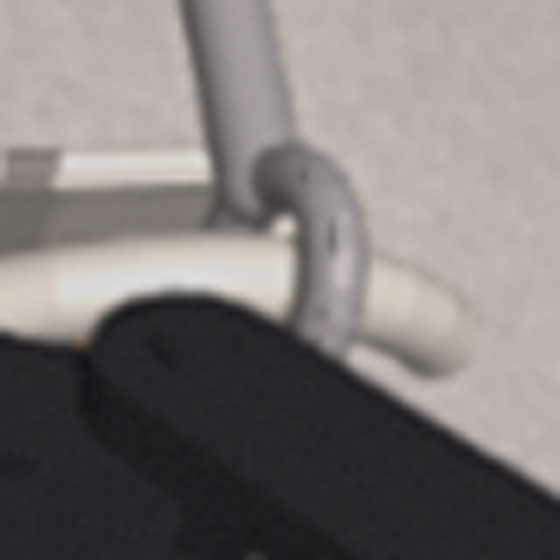

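View pics/side10c.png

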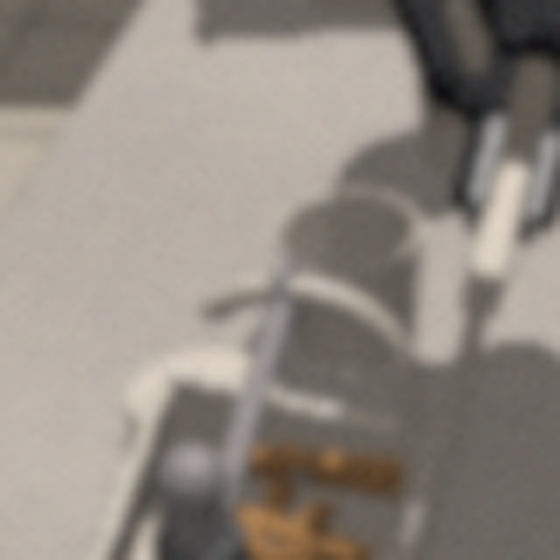

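{"api": "apply_moves", "payload": {"commands": [{"travel":[0.0006,0.001,-0.0004],"twist":[0.37,0,0.65],"claw":0.0},{"travel":[0.0012,0.0021,-0.0007],"twist":[0.75,0,1.3],"claw":0.0},{"travel":[0.0018,0.0032,-0.001],"twist":[1.12,0,1.95],"claw":0.0},{"travel":[0.0023,0.0043,-0.0014],"twist":[1.49,0,2.59],"claw":0.0},{"travel":[0.0029,0.0054,-0.0017],"twist":[1.87,0,3.24],"claw":0.0},{"travel":[0.0035,0.0066,-0.002],"twist":[2.24,0,3.89],"claw":0.0},{"travel":[0.004,0.0077,-0.0023],"twist":[2.61,0,4.53],"claw":0.0},{"travel":[0.0045,0.0088,-0.0026],"twist":[2.99,0,5.18],"claw":0.0},{"travel":[0.005,0.01,-0.0029],"twist":[3.36,0,5.83],"claw":0.0}]}}

```text
clock: 16.65
position: [0.6083, 0.0622, 0.255]
tool_rot: [2.823, -1.025, 1.95]
force: [0.6, -0.5, -5.1]
grip_width: 0.0121
```

```bash
python3 arc.py .83 1. 10
```

```text
F [ 0.552 -0.538 -5.145] M [-1.933  0.463  0.024] 16.65
tilt 8.150801974028614 yaw 5.994949556112179 beta 80.63078441716546 radial bar err mm 0.09026199598380913 y 0.014843428835391803
{"travel": [0.0007, 0.0012, -0.0004], "twist": [0.41, -0.00, 0.70], "claw": 0.0} 
{"travel": [0.0014, 0.0024, -0.0008], "twist": [0.82, -0.00, 1.40], "claw": 0.0} 
{"travel": [0.0020, 0.0036, -0.0012], "twist": [1.22, -0.00, 2.11], "claw": 0.0} 
{"travel": [0.0027, 0.0048, -0.0015], "twist": [1.63, -0.00, 2.82], "claw": 0.0} 
{"travel": [0.0033, 0.0061, -0.0019], "twist": [2.04, -0.00, 3.52], "claw": 0.0} 
{"travel": [0.0039, 0.0073, -0.0022], "twist": [2.45, -0.00, 4.23], "claw": 0.0} 
{"travel": [0.0045, 0.0085, -0.0026], "twist": [2.86, -0.00, 4.94], "claw": 0.0} 
{"travel": [0.0051, 0.0098, -0.0029], "twist": [3.26, -0.00, 5.64], "claw": 0.0} 
{"travel": [0.0056, 0.0111, -0.0032], "twist": [3.67, -0.00, 6.35], "claw": 0.0} 
{"travel": [0.0062, 0.0123, -0.0036], "twist": [4.08, -0.00, 7.06], "claw": 0.0} 
margin 0.3890680150342648 [ 0.364  0.756 -0.155  1.491 -0.871  1.436  0.721]
```

{"api": "apply_moves", "payload": {"commands": [{"travel":[0.0007,0.0012,-0.0004],"twist":[0.41,0,0.7],"claw":0.0},{"travel":[0.0014,0.0024,-0.0008],"twist":[0.82,0,1.4],"claw":0.0},{"travel":[0.002,0.0036,-0.0012],"twist":[1.22,0,2.11],"claw":0.0},{"travel":[0.0027,0.0048,-0.0015],"twist":[1.63,0,2.82],"claw":0.0},{"travel":[0.0033,0.0061,-0.0019],"twist":[2.04,0,3.52],"claw":0.0},{"travel":[0.0039,0.0073,-0.0022],"twist":[2.45,0,4.23],"claw":0.0},{"travel":[0.0045,0.0085,-0.0026],"twist":[2.86,0,4.94],"claw":0.0},{"travel":[0.0051,0.0098,-0.0029],"twist":[3.26,0,5.64],"claw":0.0},{"travel":[0.0056,0.0111,-0.0032],"twist":[3.67,0,6.35],"claw":0.0},{"travel":[0.0062,0.0123,-0.0036],"twist":[4.08,0,7.06],"claw":0.0}]}}

```text
clock: 17.65
position: [0.6193, 0.0633, 0.2641]
tool_rot: [3.1, -1.047, 1.712]
force: [0.2, -0.8, -4.8]
grip_width: 0.0121
```

```bash
python3 arc.py 1 1 1 0 0 -1;  python3 look.py 11
```

```text
F [ 0.155 -0.777 -4.806] M [-1.972  0.116  0.009] 17.65
tilt -0.006510114428078789 yaw 6.001851487828579 beta 89.94829463225959 radial bar err mm -0.04479008062867962 y 0.003047584565374697
{"travel": [-0.0009, 0.0000, 0.0005], "twist": [-0.00, -0.00, -0.00], "claw": 0.0} 
margin 0.3889063683004782 [ 0.364  0.757 -0.155  1.492 -0.871  1.435  0.722]
[0.619 0.063 0.264] [ 3.1   -1.047  1.712] F [ 0.155 -0.777 -4.806] M [-1.972  0.116  0.009] 17.65 0.012127730916640633 [ 0.364  0.756 -0.155  1.497 -0.872  1.432  0.725]
act ypr [6.002 0.007 0.001]
model tip in ring axes mm [ 34.36   -0.001 -17.859]
px tip: scene [311.7 248.5] side [160.9 199.1] wrist [373.1 285.9]
px ring: scene [315.3 230.5] side [173.5 193.9] wrist [337.5 278.5]
wrist crop origin 297 238 x 7
scene crop origin 280 195 x 8
side crop origin 133 153 x 7
```

View pics/wrist11c.png

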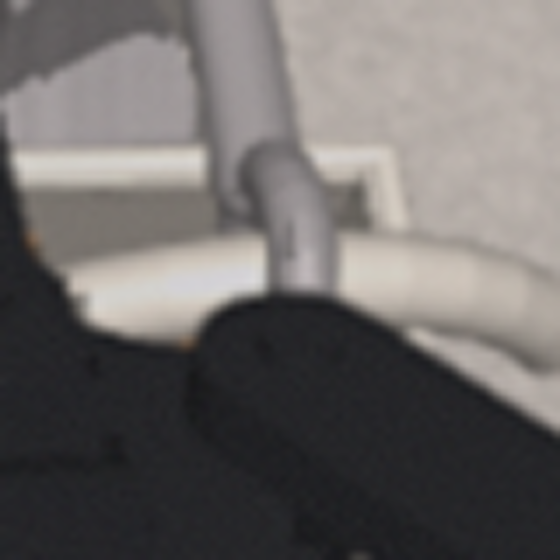

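View pics/side11c.png

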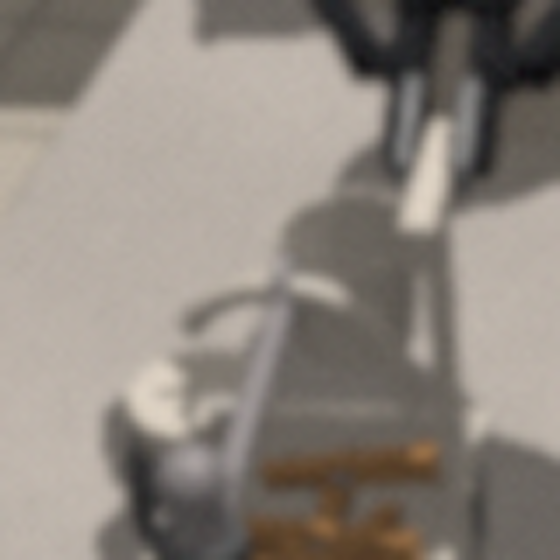

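View pics/scene11.png

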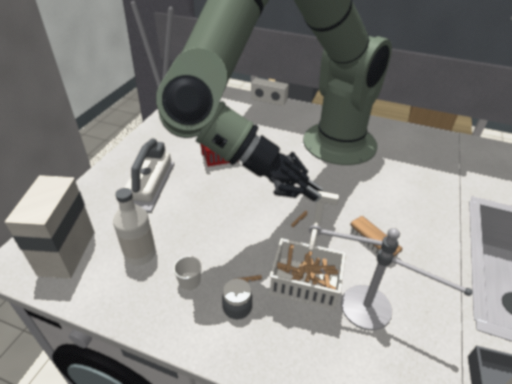

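{"api": "apply_moves", "payload": {"commands": [{"travel":[-0.0005,0,0.0003],"twist":[0,0,0],"claw":0.0},{"travel":[-0.0009,0,0.0005],"twist":[0,0,0],"claw":0.0},{"travel":[-0.0009,0,0.0005],"twist":[0,0,0],"claw":0.0}]}}

```text
clock: 18.1
position: [0.6191, 0.0632, 0.2629]
tool_rot: [3.098, -1.047, 1.713]
force: [0.6, 0.2, -5.2]
grip_width: 0.0121
```

{"api": "apply_moves", "payload": {"commands": [{"travel":[-0.0004,0,0.0003],"twist":[0,0,0],"claw":0.0},{"travel":[-0.0004,0,0.0003],"twist":[0,0,0],"claw":0.0}]}}

```text
clock: 18.3
position: [0.6192, 0.0633, 0.2624]
tool_rot: [3.098, -1.047, 1.714]
force: [-0.8, 0.1, -4.7]
grip_width: 0.0117
```

{"api": "apply_moves", "payload": {"commands": [{"travel":[-0.0004,0,0.0002],"twist":[0,0,0],"claw":0.0},{"travel":[-0.0004,0,0.0002],"twist":[0,0,0],"claw":0.0}]}}

```text
clock: 18.5
position: [0.6192, 0.0633, 0.262]
tool_rot: [3.098, -1.047, 1.714]
force: [-0.0, -0.7, -4.7]
grip_width: 0.0124
```

{"api": "apply_moves", "payload": {"commands": [{"travel":[-0.0004,0,0.0002],"twist":[0,0,0],"claw":0.0},{"travel":[-0.0004,0,0.0002],"twist":[0,0,0],"claw":0.0}]}}

```text
clock: 18.7
position: [0.6192, 0.0633, 0.2615]
tool_rot: [3.098, -1.047, 1.714]
force: [0.2, 0.1, -5.2]
grip_width: 0.0122
```

{"api": "apply_moves", "payload": {"commands": [{"travel":[-0.0004,0,0.0002],"twist":[0,0,0],"claw":0.0},{"travel":[-0.0004,0,0.0002],"twist":[0,0,0],"claw":0.0}]}}

```text
clock: 18.9
position: [0.6192, 0.0633, 0.2611]
tool_rot: [3.098, -1.047, 1.713]
force: [0.1, -0.6, -4.7]
grip_width: 0.0123
```

{"api": "apply_moves", "payload": {"commands": [{"travel":[-0.0004,0,0.0002],"twist":[0,0,0],"claw":0.0},{"travel":[-0.0004,0,0.0002],"twist":[0,0,0],"claw":0.0}]}}

```text
clock: 19.1
position: [0.6192, 0.0633, 0.2607]
tool_rot: [3.097, -1.047, 1.714]
force: [-0.7, -0.5, -5.0]
grip_width: 0.0123
```

{"api": "apply_moves", "payload": {"commands": [{"travel":[-0.0004,0,0.0002],"twist":[0,0,0],"claw":0.0},{"travel":[-0.0004,0,0.0002],"twist":[0,0,0],"claw":0.0}]}}

```text
clock: 19.3
position: [0.6193, 0.0633, 0.2604]
tool_rot: [3.097, -1.047, 1.714]
force: [0.1, 0.6, -4.1]
grip_width: 0.0121
```

```bash
python3 look.py 12
```

```text
[0.619 0.063 0.26 ] [ 3.097 -1.047  1.714] F [ 0.075  0.623 -4.113] M [-1.567  0.104  0.122] 19.3 0.01207264343401971 [ 0.364  0.76  -0.156  1.499 -0.872  1.428  0.732]
act ypr [ 6.006 -0.073  0.017]
model tip in ring axes mm [ 34.432   0.005 -21.386]
px tip: scene [311.5 249.6] side [161.  200.2] wrist [373.1 285.9]
px ring: scene [315.3 230.5] side [173.5 193.9] wrist [338.7 276.4]
wrist crop origin 298 236 x 7
scene crop origin 280 195 x 8
side crop origin 133 153 x 7
```

View pics/side12c.png

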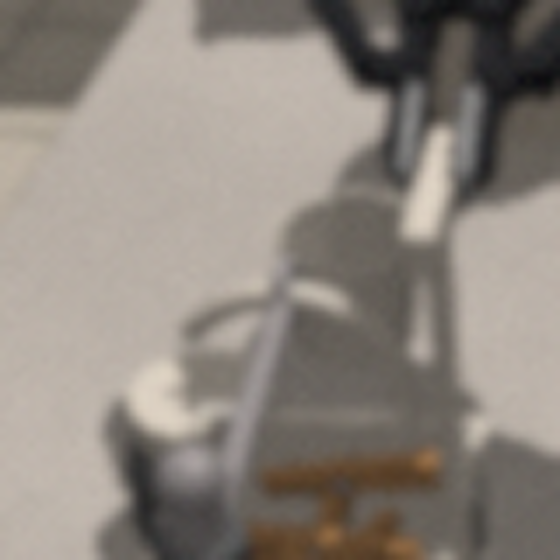

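View pics/scene12c.png

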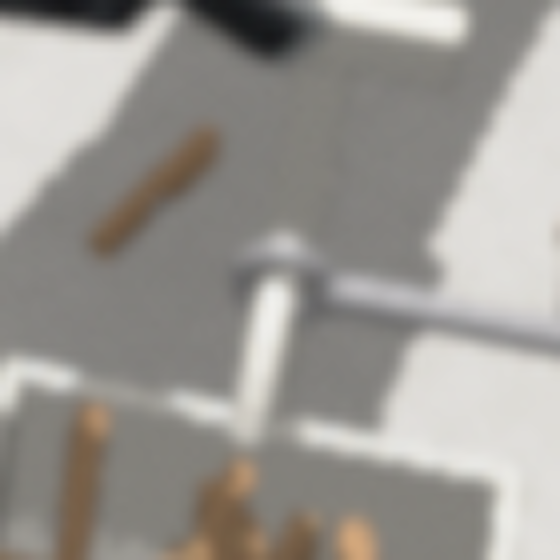

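View pics/wrist12c.png

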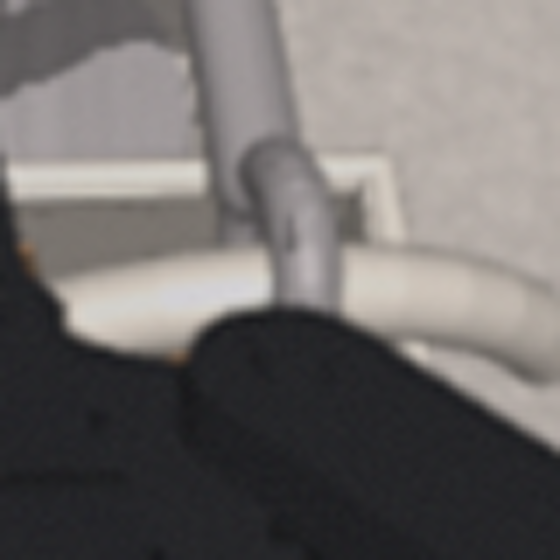

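{"api": "apply_moves", "payload": {"commands": [{"travel":[-0.0003,0,0.0002],"twist":[0,0,0],"claw":0.0},{"travel":[-0.0003,0,0.0002],"twist":[0,0,0],"claw":0.0},{"travel":[-0.0003,0,0.0002],"twist":[0,0,0],"claw":0.0}]}}

```text
clock: 19.75
position: [0.6193, 0.0633, 0.26]
tool_rot: [3.097, -1.047, 1.714]
force: [-2.2, 0.4, -1.5]
grip_width: 0.0122
```

```bash
python3 -c "
from workcell import bot
s=bot.observe();print(s['force'],s['moment'],s['position'])"
```

```text
[-2.20558292  0.38709011 -1.46701084] [-1.09169572  0.23426592  0.31118181] [0.61925721 0.06328127 0.26002802]
```

{"api": "apply_moves", "payload": {"commands": [{"travel":[0,-0.0005,0],"twist":[0,0,0],"claw":0.0},{"travel":[0,-0.0005,0],"twist":[0,0,0],"claw":0.0},{"travel":[0,-0.0005,0],"twist":[0,0,0],"claw":0.0}]}}

```text
clock: 20.05
position: [0.6189, 0.0632, 0.2599]
tool_rot: [3.097, -1.047, 1.714]
force: [2.2, 0.9, -2.4]
grip_width: 0.0121
```

```bash
python3 -c "
from workcell import bot
s=bot.observe();print(s['force'],s['moment'],s['position'])"
```

```text
[ 2.22006818  0.90995086 -2.42659681] [-1.17006672 -0.24123026 -0.20983314] [0.61893324 0.06324339 0.2599351 ]
```

{"api": "apply_moves", "payload": {"commands": [{"travel":[0,0.0002,0],"twist":[0,0,0],"claw":0.0},{"travel":[0,0.0002,0],"twist":[0,0,0],"claw":0.0}]}}

```text
clock: 20.25
position: [0.619, 0.0633, 0.2599]
tool_rot: [3.097, -1.047, 1.714]
force: [1.1, 1.0, -1.3]
grip_width: 0.0119
```

```bash
python3 -c "
from workcell import bot
s=bot.observe();print(s['force'],s['moment'],s['position'])"
```

```text
[ 1.14405767  1.00705075 -1.29053488] [-1.07870876 -0.04493377  0.00546996] [0.61897787 0.0632765  0.25992437]
```

{"api": "apply_moves", "payload": {"commands": [{"travel":[-0.0002,-0.0001,0.0001],"twist":[0,0,0],"claw":0.0},{"travel":[-0.0003,-0.0001,0.0002],"twist":[0,0,0],"claw":0.0},{"travel":[-0.0003,-0.0001,0.0002],"twist":[0,0,0],"claw":0.0}]}}

```text
clock: 20.55
position: [0.6189, 0.0632, 0.2597]
tool_rot: [3.097, -1.047, 1.714]
force: [-0.9, 0.7, 0.8]
grip_width: 0.012
```

```bash
python3 -c "
from workcell import bot
s=bot.observe();print(s['force'],s['moment'],s['position'])"
```

```text
[-0.85275211  0.70345     0.81416976] [-0.79352668 -0.03512231  0.04471528] [0.61888642 0.06323918 0.25966262]
```

```bash
cat > avg.py <<'E'
from workcell import bot
import numpy as np
np.set_printoptions(precision=2,suppress=True)
F=[];M=[]
for i in range(8):
    s=bot.observe();F.append(s["force"]);M.append(s["moment"]);bot.grab_frame("side")
print(np.mean(F,0),np.std(F,0),np.mean(M,0),np.std(M,0),s["position"],s["clock"])
E
python3 avg.py
```

```text
[-0.35  0.42  1.29] [0.31 0.3  0.53] [-0.72 -0.01  0.07] [0.04 0.03 0.03] [0.62 0.06 0.26] 20.9
```

```bash
python3 look.py 13; python3 avg.py; python3 -c "
from workcell import bot
print(bot.observe()['joint_efforts'])"
```

```text
[0.619 0.063 0.26 ] [ 3.097 -1.047  1.714] F [-0.998  0.513  1.222] M [-0.647 -0.052  0.065] 20.95 0.011999057265767839 [ 0.365  0.761 -0.156  1.501 -0.872  1.427  0.733]
act ypr [ 5.999 -0.069  0.002]
model tip in ring axes mm [ 34.047  -0.069 -22.199]
px tip: scene [311.5 249.8] side [161.2 200.5] wrist [373.1 285.9]
px ring: scene [315.3 230.5] side [173.5 193.9] wrist [339.5 275.8]
wrist crop origin 299 235 x 7
scene crop origin 280 195 x 8
side crop origin 133 153 x 7
[-0.95  0.28  1.59] [0.31 0.52 0.4 ] [-0.59 -0.01  0.16] [0.02 0.01 0.02] [0.62 0.06 0.26] 21.45
[ 4.23321838e-02 -1.07354944e+02 -3.48937355e+00 -3.17075515e+01
 -3.44083384e+00  2.64394239e+00 -3.05964821e-02]
```

View pics/wrist13.png

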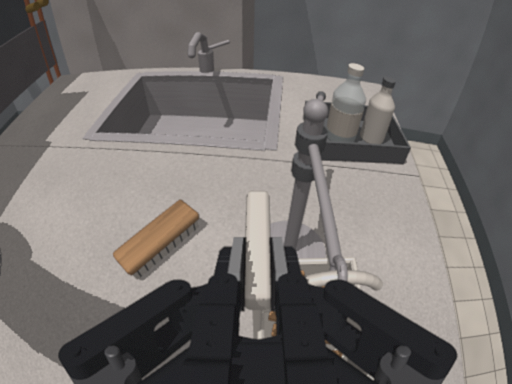

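View pics/scene13c.png

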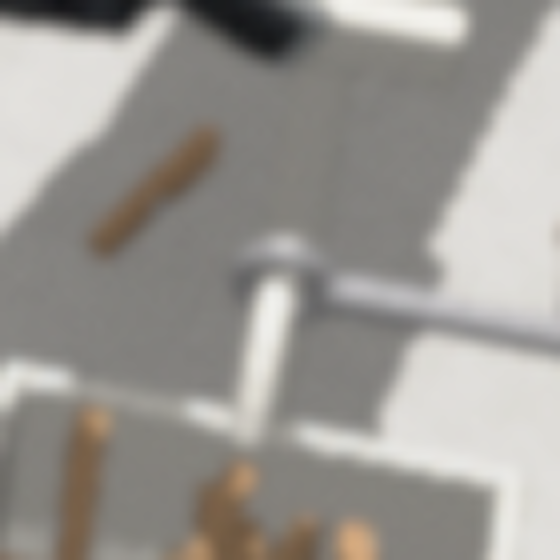

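View pics/side13.png

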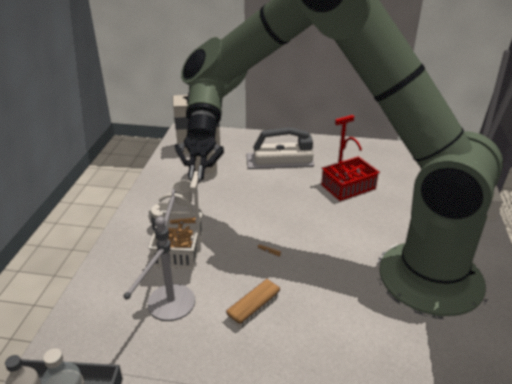

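{"api": "apply_moves", "payload": {"commands": [{"travel":[0.0001,-0.0001,-5e-05],"twist":[0,0,0],"claw":0.0},{"travel":[0.0001,-0.0001,-5e-05],"twist":[0,0,0],"claw":0.0}]}}

```text
clock: 21.7
position: [0.6188, 0.0632, 0.2596]
tool_rot: [3.097, -1.047, 1.714]
force: [0.6, 0.6, 1.6]
grip_width: 0.0121
```

```bash
python3 avg.py; python3 avg.py
```

```text
[0.14 0.59 0.79] [0.53 0.54 0.56] [-0.72 -0.14 -0.06] [0.02 0.04 0.03] [0.62 0.06 0.26] 22.05
[0.55 0.45 0.12] [0.88 0.64 0.39] [-0.76 -0.2  -0.12] [0.02 0.04 0.03] [0.62 0.06 0.26] 22.45
```

{"api": "apply_moves", "payload": {"commands": [{"travel":[0,0,0],"twist":[0,0,0],"claw":0.013},{"travel":[0,0,0],"twist":[0,0,0],"claw":0.015},{"travel":[0,0,0],"twist":[0,0,0],"claw":0.018},{"travel":[0,0,0],"twist":[0,0,0],"claw":0.024},{"travel":[0,0,0],"twist":[0,0,0],"claw":0.034},{"travel":[0,0,0],"twist":[0,0,0],"claw":0.036},{"travel":[0,0,0],"twist":[0,0,0],"claw":0.036}], "force": 20}}

```text
clock: 23.2
position: [0.6188, 0.0632, 0.2596]
tool_rot: [3.097, -1.047, 1.714]
force: [0.3, 0.9, -0.1]
grip_width: 0.0362
```

```bash
python3 look.py 14; python3 avg.py
```

```text
[0.619 0.063 0.26 ] [ 3.097 -1.047  1.714] F [ 0.254  0.855 -0.104] M [-0.885 -0.12   0.004] 23.2 0.036211157379162896 [ 0.365  0.76  -0.156  1.501 -0.872  1.427  0.733]
act ypr [ 5.998 -0.064  0.   ]
model tip in ring axes mm [ 33.926  -0.071 -22.168]
px tip: scene [311.5 249.7] side [161.2 200.5] wrist [373.1 285.9]
px ring: scene [315.3 230.5] side [173.5 193.9] wrist [339.7 275.8]
wrist crop origin 299 235 x 7
scene crop origin 280 195 x 8
side crop origin 133 153 x 7
[-0.08 -0.32 -0.13] [0.29 0.35 0.35] [-0.92 -0.08  0.01] [0.04 0.03 0.02] [0.62 0.06 0.26] 23.7
```

View pics/wrist14.png

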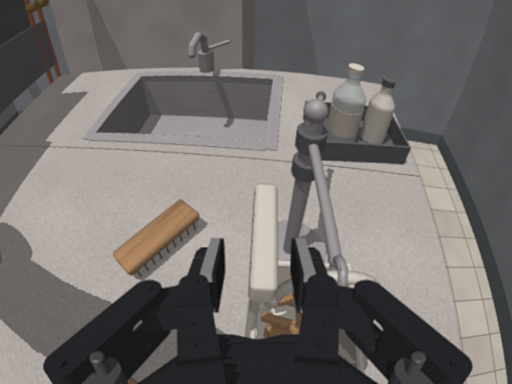

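View pics/side14c.png

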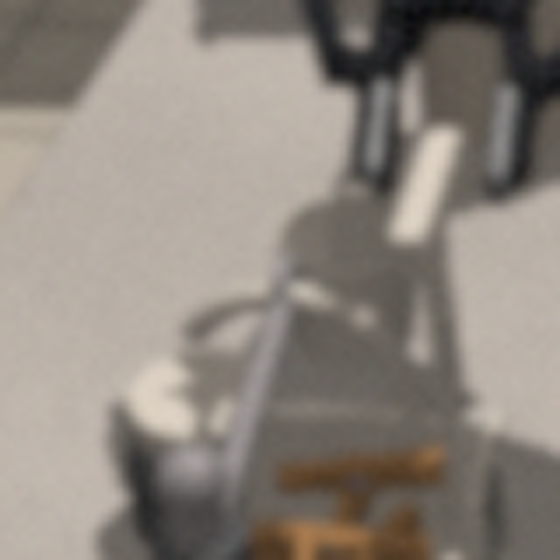

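{"api": "apply_moves", "payload": {"commands": [{"travel":[0,0.001,0],"twist":[0,0,0],"claw":0.044},{"travel":[0,0.0015,-0.005],"twist":[0,0,0],"claw":0.044},{"travel":[0,0.0015,-0.013],"twist":[0,0,0],"claw":0.044},{"travel":[0,0.0015,-0.024],"twist":[0,0,0],"claw":0.044},{"travel":[0,0.0015,-0.04],"twist":[0,0,0],"claw":0.044},{"travel":[0,0.0015,-0.06],"twist":[0,0,0],"claw":0.044},{"travel":[0,0.0015,-0.085],"twist":[0,0,0],"claw":0.044},{"travel":[0,0.0015,-0.11],"twist":[0,0,0],"claw":0.044},{"travel":[0,0.0015,-0.135],"twist":[0,0,0],"claw":0.044},{"travel":[0,0.0015,-0.15],"twist":[0,0,0],"claw":0.044}]}}

```text
clock: 24.75
position: [0.6323, -0.0692, 0.3359]
tool_rot: [3.097, -1.045, 1.712]
force: [0.4, -1.1, 0.3]
grip_width: 0.044
```

{"api": "apply_moves", "payload": {"commands": [{"travel":[0,0,0],"twist":[0,0,0],"claw":0.044},{"travel":[0,0,0],"twist":[0,0,0],"claw":0.044},{"travel":[0,0,0],"twist":[0,0,0],"claw":0.044},{"travel":[0,0,0],"twist":[0,0,0],"claw":0.044}]}}

```text
clock: 25.15
position: [0.632, -0.0653, 0.3345]
tool_rot: [3.098, -1.047, 1.714]
force: [0.3, -0.1, 0.1]
grip_width: 0.044
```

```bash
python3 look.py 15;python3 avg.py
```

```text
[ 0.632 -0.065  0.334] [ 3.098 -1.047  1.714] F [ 0.297 -0.121  0.132] M [-0.899 -0.081  0.024] 25.15 0.04396017449197814 [ 0.487  0.788 -0.106  1.231 -0.812  1.71   0.646]
act ypr [ 6.048 -0.04   0.027]
model tip in ring axes mm [  33.674 -129.121   52.647]
px tip: scene [251.2 211.4] side [168.6 149.5] wrist [373.1 285.9]
px ring: scene [315.3 230.5] side [173.5 193.9] wrist [306.3 201.9]
wrist crop origin 266 161 x 7
scene crop origin 280 195 x 8
side crop origin 133 153 x 7
[-0.22  0.03 -0.36] [0.28 0.67 0.24] [-0.91 -0.09  0.01] [0.03 0.03 0.04] [ 0.63 -0.07  0.33] 25.65
```

View pics/wrist15.png

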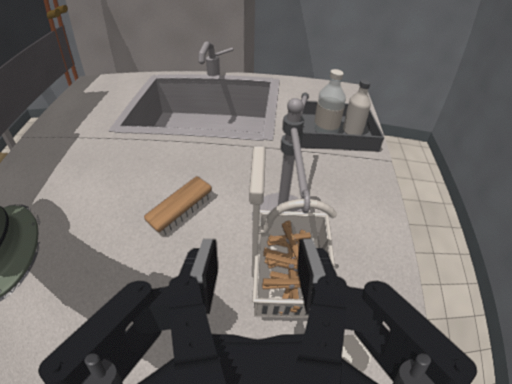

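View pics/side15.png

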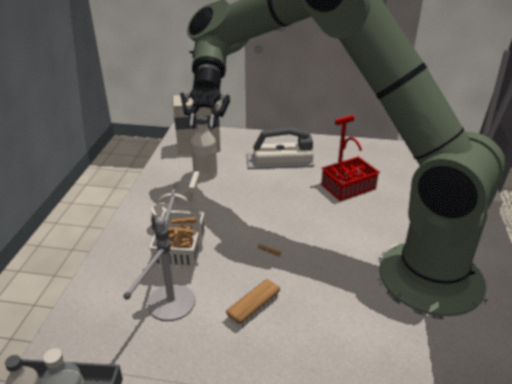

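View pics/scene15.png

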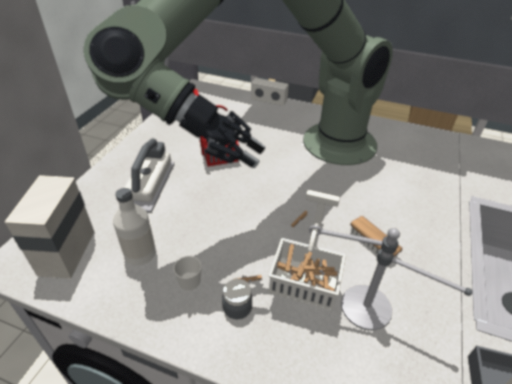

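{"api": "apply_moves", "payload": {"commands": [{"travel":[0,0,-0.01],"twist":[0,0,0],"claw":0.044},{"travel":[0,0,-0.02],"twist":[0,0,0],"claw":0.044},{"travel":[0,0,-0.03],"twist":[0,0,0],"claw":0.044},{"travel":[0,0,-0.03],"twist":[0,0,0],"claw":0.044},{"travel":[0,0,-0.03],"twist":[0,0,0],"claw":0.044},{"travel":[0,0,-0.03],"twist":[0,0,0],"claw":0.044},{"travel":[0,0,-0.03],"twist":[0,0,0],"claw":0.044},{"travel":[0,0,-0.03],"twist":[0,0,0],"claw":0.044},{"travel":[0,0,-0.03],"twist":[0,0,0],"claw":0.044},{"travel":[0,0,-0.03],"twist":[0,0,0],"claw":0.044}]}}

```text
clock: 26.7
position: [0.6346, -0.0918, 0.3496]
tool_rot: [3.098, -1.047, 1.714]
force: [0.7, -0.3, -0.6]
grip_width: 0.044
```

Run:
```python
from mv import *
fs=[bot.grab_frame("side")["frame"].astype(float) for _ in range(8)]
sc=[bot.grab_frame("scene")["frame"].astype(float) for _ in range(8)]
for nm,f,(a,b,c,d) in (("side",fs,(165,270,145,225)),("scene",sc,(180,310,260,350))):
    g=[x[a:b,c:d].mean(2) for x in f]; print(nm,[round(float(np.abs(x-g[0]).mean()),2) for x in g], [np.round(cv2.phaseCorrelate(g[0],x)[0],2).tolist() for x in g[1::3]])
f0=cv2.imread("pics/scene0.png").astype(float)
dd=np.abs(f0-np.mean(sc,0)).mean(2)
# arm rod stretch and bystanders
for nm,(a,b,c,d) in dict(arm=(226,250,322,345),post=(225,325,345,400),jar=(275,318,220,238),cup=(255,292,172,203),peg_a=(208,230,288,310),brush=(215,250,348,385)).items():
    print(nm,round(float(dd[a:b,c:d].mean()),1))
cv2.imwrite("pics/z1.png",cv2.resize(np.mean(sc,0)[170:320,240:400].astype(np.uint8),None,fx=4,fy=4,interpolation=cv2.INTER_CUBIC))
cv2.imwrite("pics/z2.png",cv2.resize(np.mean(fs,0)[160:300,110:250].astype(np.uint8),None,fx=4,fy=4,interpolation=cv2.INTER_CUBIC))
print(bot.observe()["clock"])
```

```text
side [0.0, 1.43, 1.54, 1.43, 1.24, 1.49, 1.9, 2.35] [[-0.06, -0.01], [-0.04, 0.02], [0.25, -0.09]]
scene [0.0, 0.9, 1.1, 1.07, 0.86, 0.57, 0.95, 1.37] [[-0.0, 0.45], [-0.02, 0.47], [-0.01, 0.55]]
arm 18.0
post 15.0
jar 33.7
cup 24.9
peg_a 60.1
brush 14.8
27.5
```

View pics/z1.png

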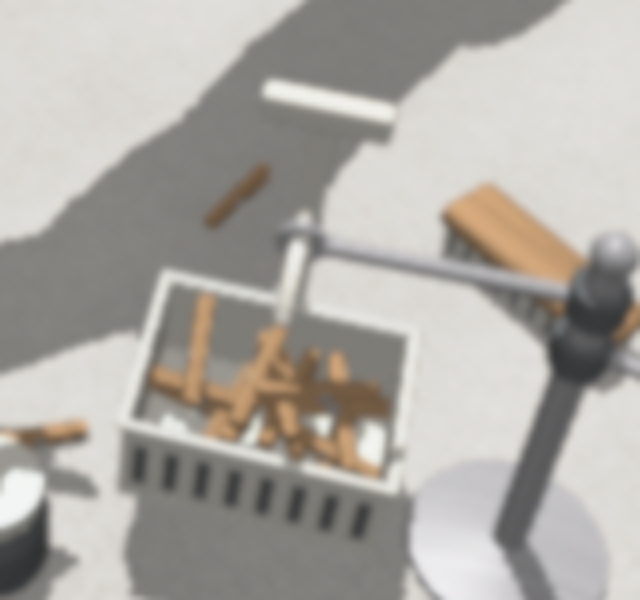

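View pics/z2.png

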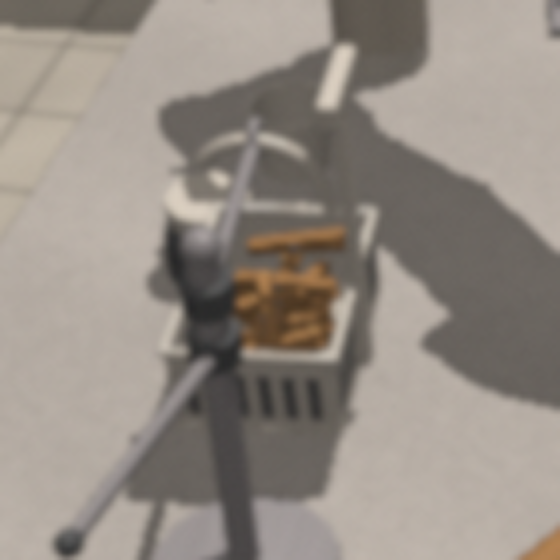

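{"api": "apply_moves", "payload": {"commands": [{"travel":[0,0,0],"twist":[0,0,0],"claw":0.044},{"travel":[0,0,0],"twist":[0,0,0],"claw":0.044},{"travel":[0,0,0],"twist":[0,0,0],"claw":0.044},{"travel":[0,0,0],"twist":[0,0,0],"claw":0.044},{"travel":[0,0,0],"twist":[0,0,0],"claw":0.044},{"travel":[0,0,0],"twist":[0,0,0],"claw":0.044},{"travel":[0,0,0],"twist":[0,0,0],"claw":0.044},{"travel":[0,0,0],"twist":[0,0,0],"claw":0.044},{"travel":[0,0,0],"twist":[0,0,0],"claw":0.044},{"travel":[0,0,0],"twist":[0,0,0],"claw":0.044}]}}

```text
clock: 28.5
position: [0.6346, -0.0919, 0.3496]
tool_rot: [3.097, -1.047, 1.714]
force: [-0.3, 0.6, 0.2]
grip_width: 0.0436
```

Run:
```python
from mv import *
B,o=Bm(6,0),RING-[0,0,.002]-np.array([0,0,.183])
for t in (-3,0,3):
    B=Bm(6,t); oo=RING-[0,0,.002]-B.apply([0,0,.183]); print(t,[np.round(proj(S,oo+B.apply(q)),1).tolist() for q in ([-.058,-.035,.236],[-.058,.035,.236],[.055,-.075,.07],[.055,.075,.07],[-.055,-.075,.07])])
print("meas",[ (u/4+240,v/4+170) for u,v in ((265,88),(395,115),(125,425),(393,490),(168,272))])
sc=[bot.grab_frame("scene")["frame"].astype(float) for _ in range(10)]
g=[x[180:310,260:350].mean(2) for x in sc]
print([np.round(cv2.phaseCorrelate(g[0],x)[0],2).tolist() for x in g[1::2]])
f0=cv2.imread("pics/scene0.png").astype(float).mean(2); f1=np.mean(sc,0).mean(2)
for c in (328,334,340,346):
    out=[]
    for f in (f0,f1):
        col=f[225:248,c]; w=np.clip(np.median(col)-8-col,0,None); out.append(round(float((w*np.arange(225,248)).sum()/max(w.sum(),1e-6)),2))
    print("arm row at col",c,out)
print(bot.observe()["clock"],bot.observe()["force"])
```

```text
-3 [[305.7, 190.9], [339.1, 197.2], [272.0, 275.4], [340.0, 291.1], [282.5, 237.6]]
0 [[305.7, 191.1], [339.1, 197.4], [271.4, 276.8], [339.9, 292.7], [281.9, 240.2]]
3 [[305.8, 191.4], [339.0, 197.6], [270.9, 278.1], [339.9, 294.2], [281.3, 242.8]]
meas [(306.25, 192.0), (338.75, 198.75), (271.25, 276.25), (338.25, 292.5), (282.0, 238.0)]
[[-0.0, 0.48], [0.04, 0.5], [0.03, 0.46], [0.05, 0.45], [0.04, 0.47]]
arm row at col 328 [233.45, 233.45]
arm row at col 334 [234.7, 234.7]
arm row at col 340 [235.86, 235.86]
arm row at col 346 [236.99, 236.97]
29.0 [ 0.643  0.085 -0.603]
```

```bash
python3 -c "
from workcell import bot
print(bot.job_done())"
```

```text
the job is handed in; nothing more can be done
None
```

The white basket is hanging upright from the top of its hook, in the ring of the airer's swing arm. I handed the job in at about 29 s.

**What I did:** The arm could not reach the needed tilt from a straight-down grip. I gripped the cross-bar with the hand leaning 60° to the robot's right instead, lifted the basket and tilted it nose-up 48°. I lined the tip up with the ring in all three views, then worked the hook round its curve until the basket was level. I lowered it by feel until the ring held the weight, kept hold for about 1 s, then let go and backed off.

**Forces on the ring:**
- **Threading:** I saw no contact force above the sensor noise of about 0.5 N.
- **Lowering:** Sideways force reached about 2.2 N in each direction for a moment before I corrected it. The ring carried at most about 6.5–7 N, by averaged readings. The basket weighs about 5.2 N.
- **Before letting go:** The hand's upward reading was near zero, so the ring was carrying the basket's weight.

**Last checks:**
- **Swing arm:** It sits in the same place in the picture as at the start, to 0.02 px.
- **Basket:** It hangs within about 2° of level, with no visible swing.
- **Robot:** The gripper is well clear, with force readings back to noise level.
- **Other objects:** They look to be where they were, judged by eye. My before-and-after picture comparison was spoiled by the arm's shadow.

**One reading disagreed:** The moment reading suggested the ring carried less than the force reading did. It stayed at −0.9 N m with the hand empty, so it was a sensor offset at that hand angle. I had gone by the force reading throughout.

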